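Set the pantry timer on its stand

TASK

Lift the white pantry timer up out of its grey caddy and stand it on its foot end, free and let go, on the bare butcher block; then take it again by its narrow sides and lay it on its back, keys up and foot end against the lip, in the sloped charging stand. There press its keys gently but well in, one at a time: blue, then yellow, then blue again, letting each spring back; never press the red key. Never shove the timer into the stand with more than 40 N, and do not disturb the ramekin, the shaker or the scoop.

Things in the scene. Friction and masses are not known exactly. Their poses are not given: they have to be found in the camera images.
- timer: white block-shaped kitchen timer, loose, 0.2 kg: 130 mm long (z), 58 wide (y), 26 thick (x). Origin: centre of its 26 x 58 foot end; z runs from foot to head end, -x out of the front (green display at the head, three keys in line below), +x out of the plain back. At the start it stands upright in the caddy, front roughly to the robot
- timer_foot (a point): on the timer: middle of the edge between back and foot end (timer x = +13 mm, y = 0, z = 0)
- caddy: fixed grey caddy, origin under its centre, z up. The timer stands on its 6 mm thick floor (60 x 84 mm), head 136 mm above the table. Cheeks 118 mm high, 44 mm deep in x, 4 mm thick, stand along the timer's narrow sides (inner faces y = +-32 mm); four corner strips 32 mm high at x = +-18, abs(y) 20 to 32 mm, hold its foot; front and back else open
- stand: fixed charging stand, origin on the table under its centre, z up; base 150 x 80 x 10 mm. A ramp 40 mm wide (narrower than the timer), 150 long rises at 25 degrees to +x. At its low end a black lip 74 wide stands 12 mm above the ramp, with side ears (inner faces y = +-33) along the first 25 mm. Timer home: back on the ramp, foot against the lip, head uphill
- stand_foot (a point): on the stand: middle of the inner corner between ramp surface and lip, 65 mm to -x of the stand's origin and 32 mm above the table; timer_foot lies here when the timer is home
- yellow_top (a point): centre of the outer face of the yellow round key (19 mm across, standing 8 mm proud of the white front face, centre 20 mm above the foot end of the timer on its centre line); moves with the key; its frame is parallel to the timer's
- key_yellow (a joint): how far the yellow key is pressed, m: 0 up, 0.005 fully in; springs back by itself; needs about 3.2 N for 3 mm and 5 N for full travel, pushed along the timer's +x
- red_top (a point): centre of the outer face of the red round key (19 mm across, standing 8 mm proud of the white front face, centre 48 mm above the foot end of the timer on its centre line); moves with the key; its frame is parallel to the timer's
- key_red (a joint): how far the red key is pressed, m: 0 up, 0.005 fully in; springs back by itself; needs about 3.2 N for 3 mm and 5 N for full travel, pushed along the timer's +x
- blue_top (a point): centre of the outer face of the blue round key (19 mm across, standing 8 mm proud of the white front face, centre 76 mm above the foot end of the timer on its centre line); moves with the key; its frame is parallel to the timer's
- key_blue (a joint): how far the blue key is pressed, m: 0 up, 0.005 fully in; springs back by itself; needs about 3.2 N for 3 mm and 5 N for full travel, pushed along the timer's +x
- ramekin: loose white ceramic ramekin, 84 mm across, 45 mm high, origin under its centre; bystander
- shaker: loose glass salt shaker with steel cap, 44 mm across, 90 mm high, origin under its centre; bystander
- scoop: loose green plastic scoop: box-shaped bowl 75 x 55 x 35 mm, origin under the bowl's centre, handle reaching 127 mm to its -x; bystander
Things that resemble listed ones, but are neither listed nor needed, are in the scene too. Leave any orange look-alike of the caddy alone.

How it is judged:
On the way, in this order (a step that is already met when the one before it is completed fails the run):
1. the timer stands upright and free on the table, at least 80 mm from the caddy's centre, let go (contact force between the fingers and timer below 0.2 N and height (world z) of timer below 0.004 m and angle between timer's own z axis and vertical below 0.06 rad and horizontal distance between timer and caddy above 0.08 m and linear speed of timer below 0.02 m/s), for 0.2 s.
2. the timer lies home in the stand, keys up, let go (contact force between the fingers and timer below 0.2 N and distance between timer_foot and stand_foot below 0.008 m and angle between the y axis of timer and the y axis of stand, either way round below 0.12 rad and angle between timer's own x axis and vertical between 2.62 and 2.79 rad and value of joint each of key_blue, key_yellow below 0.001 m), for 0.2 s.
3. with the timer home in the stand, the blue key is pressed in by more than 3 mm while the other two are up (distance between timer_foot and stand_foot below 0.008 m and angle between the y axis of timer and the y axis of stand, either way round below 0.12 rad and angle between timer's own x axis and vertical between 2.62 and 2.79 rad and value of joint key_blue above 0.003 m and value of joint each of key_yellow, key_red below 0.001 m), for 0.1 s.
4. with the timer home in the stand, the yellow key is pressed in by more than 3 mm while the other two are up (distance between timer_foot and stand_foot below 0.008 m and angle between the y axis of timer and the y axis of stand, either way round below 0.12 rad and angle between timer's own x axis and vertical between 2.62 and 2.79 rad and value of joint key_yellow above 0.003 m and value of joint each of key_blue, key_red below 0.001 m), for 0.1 s.
5. with the timer home in the stand, the blue key is pressed in by more than 3 mm while the other two are up (all of step 3), for 0.1 s.
At the end, for the whole second after the job is handed in: the timer rests on its back in the stand (timer_foot within 8 mm of stand_foot, sideways axis within 0.12 rad of the stand's, back within about 5 degrees of the ramp), all keys up (under 1 mm), at rest (distance between timer_foot and stand_foot below 0.008 m and angle between the y axis of timer and the y axis of stand, either way round below 0.12 rad and angle between timer's own x axis and vertical between 2.62 and 2.79 rad and value of joint each of key_blue, key_yellow, key_red below 0.001 m and linear speed of timer below 0.01 m/s); the robot touches nothing.
It fails at once if the red key is pressed in by more than 2 mm (value of joint key_red above 0.002 m).
It fails at once if the timer is pressed or knocked against the stand with more than 40 N (contact force between timer and stand above 40 N).
It fails at once if the ramekin is moved by more than 20 mm (distance of ramekin from where it was at the start of the episode above 0.02 m).
It fails at once if the shaker is moved by more than 20 mm (distance of shaker from where it was at the start of the episode above 0.02 m).
It fails at once if the scoop is moved by more than 20 mm (distance of scoop from where it was at the start of the episode above 0.02 m).
It also fails if it takes over 72 s, if anything falls off the work surface, if the arm or the gripper's body presses on something with over 40 N, if the wrist force passes 120 N, or if a joint passes its speed limit or range.

ROBOT

A 7-joint arm with a two-finger parallel gripper is mounted at the origin on the work surface. World frame = base frame: x ahead of the robot, y to its left, z up, the work surface at z = 0. Lengths are in m, angles in rad, forces in N, time in s.
With the tool pointing down it reaches from about 0.4 to 0.875 m from the base axis. Payload 19.3 kg.
Tool frame: the origin (TCP) lies at the very end of the fingers, on their centre line; the grasp point (between the pads) lies 19 mm behind it; z points along the fingers, y is the line along which they close (so a half turn about z gives the same grasp; the last joint's range is limited). The gripper opens to 85 mm and grips with 20 to 120 N. Pads are 22 mm wide; open, the fingers measure 114 mm over their backs; the gripper's body (76 mm by 85 mm) begins 54 mm behind the grasp point. The pads swing forward as they close: fully open they stand 13 mm farther back than shut.
Start: joints at [-1.259, 0.521, -0.036, 1.599, 0.021, 1.021, -0.113], TCP at [0.233, 0.58, 0.231] pointing down, gripper open.
Joint ranges: [-2.91, 2.91], [-0.3, 2.13], [-1.5, 1.42], [0.17, 2.43], [-1.26, 4.41], [0.16, 1.93], [-2.52, 2.52]. Speed limits (rad/s): [1.89, 1.89, 2.39, 2.39, 3.01, 3.01, 3.01].

INTERFACE

Orientations are given as [roll, pitch, yaw] about the fixed x, y, z axes, in that order (R = Rz(yaw) Ry(pitch) Rx(roll)).
In Python, from workcell import monitor, optics, workorder gives the robot as it stands.
- The arm moves only by the tool apply_moves, never from a script. Its arguments are lists of equal length, an entry for each row: "linear": the shift along the tool's x, y, z each as a share of 0.1 m, from -1 to 1, a list of three; "delta_rot": the turn, a rotation vector about the tool's x, y, z each as a share of 120 degrees, from -1 to 1, a list of three. A call has exactly 5 rows; each row is the pose to reach, as a shift and turn from the pose commanded when the call began, along the tool's axes at that moment; what a row does not reach only later rows make up. A row lasts 1/12 s, in which the tool goes at most 41.7 mm and 7.16 degrees, less where a joint would pass 70% of its speed; a pose out of reach is approached as far as the arm can. A call with a number of a shift or a turn outside -1 to 1 is refused whole. A call with a gripper value outside its range is refused whole. "gripper" is the opening, from -1 (shut) to 1 (fully open), set as the call begins (left out, the last holds). The fingers move at their own pace and stop on an object; "force" is the grip in N (left out, the last holds). Time passes only in rows, so rows that repeat a pose let the fingers close, or fill a call up. It gives the time, the measured TCP pose, the force, the opening and the grip force at its end, in the units of the state.
- monitor.observe(): the state, without advancing time (a new reading comes with each control period).
- optics.grab_frame(name): name is "scene" or "top" or "wrist"; returns (picture, depth): 480x640x3 uint8, red, green, blue; 480x640 float32, m along the optical axis (not along the pixel's ray), 0 where there is no reading.
- optics.camera_info(name): a dict with "fx", "fy", "cx", "cy" (pixels), "D" ([k1, k2, p1, p2, k3] as OpenCV has them; the pictures are not rectified), "rvec" (rotation vector, rad) and "tvec" (3), from world to camera coordinates, as OpenCV has them; the wrist camera has in their place "T_tool_cam" (4x4, takes a point from camera to tool coordinates, whose origin is the TCP and whose axes are the flange's). Camera axes: x right, y down, z forward; pixel columns grow to the right and rows downward; lengths in m; the calibration is good to about 2 mm. A picture is of the moment at which its call begins: read the wrist's pose just before it. camera_info takes no time and is no camera call.
- workorder.job_done(): hands the job in; it is judged then, once.
The state is a dict: "clock": time; "qpos": joint angles; "qd": joint speeds; "joint_efforts": joint torques, N m; "position": TCP position; "tool_rot": TCP orientation; "force": force on the tool from outside, world axes, zero at the start; "moment": the same for the moment, N m; "grip_width": finger opening in m; "finger_force": force on a finger pad.
Only numpy, scipy, OpenCV 4.12 (cv2) and the standard library are available. Lean on these libraries where they do the work, as an engineer would, in place of code of your own. Each camera call takes 0.05 s, during which the arm holds its last target. There are 200 camera calls.

## Working session

There is one attempt and no reset: what is moved stays moved. The work goes in short steps, Python scripts to look and compute and a tool call to move; the robot and the scene stay as the last step left them, time stands still between calls to the robot, and variables do not carry over. Pictures are saved under pics/ and viewed, at most 10 in all, crops included, and the job is handed in when it is done.

Besides the shell and the picture viewer there is one more tool, called after ">>>" as name(argument=value, ...) on one line, values as JSON. apply_moves: Moves the arm, as the interface text tells. Its arguments: {"type":"object","properties":{"linear":{"type":"array"},"delta_rot":{"type":"array"},"gripper":{"type":"number"},"force":{"type":"number"}},"required":["linear","delta_rot"]}

```bash
ls; mkdir -p pics; cat > h.py <<'E'
import numpy as np, cv2
from workcell import monitor, optics, workorder
from scipy.spatial.transform import Rotation as R
def save(name,fn):
    im,d=optics.grab_frame(name); cv2.imwrite('pics/'+fn+'.png',im[:,:,::-1]); np.save('pics/'+fn+'.npy',d); return im,d
def cam(name):
    c=optics.camera_info(name); K=np.array([[c['fx'],0,c['cx']],[0,c['fy'],c['cy']],[0,0,1]]); D=np.array(c['D'],float)
    if 'rvec' in c:
        Rm=cv2.Rodrigues(np.array(c['rvec'],float))[0]; t=np.array(c['tvec'],float).ravel()
        return K,D,Rm.T,-Rm.T@t
    s=monitor.observe(); T=np.array(c['T_tool_cam']); Rt=R.from_euler('xyz',s['tool_rot']).as_matrix()
    return K,D,Rt@T[:3,:3],Rt@T[:3,3]+np.array(s['position'])
def rays(C,px):
    K,D,Rw,o=C; u=cv2.undistortPoints(np.array(px,float).reshape(-1,1,2),K,D).reshape(-1,2)
    return o,np.c_[u,np.ones(len(u))]@Rw.T
def plane(C,px,z):
    o,r=rays(C,px); return o+r*((z-o[2])/r[:,2])[:,None]
def pts(C,px,d):
    o,r=rays(C,px); px=np.array(px,int); return o+r*d[px[:,1],px[:,0]][:,None]
def st():
    s=monitor.observe(); print({k:np.round(s[k],4).tolist() for k in ('clock','position','tool_rot','force','grip_width','finger_force','qpos')})
E
python3 - <<'E'
from h import *
st()
for n in('scene','top'):
    save(n,n+'0'); C=cam(n); print(n,C[3],C[2][:,2])
c=optics.camera_info('wrist');print(np.round(c['T_tool_cam'],3),c['fx'])
a=cv2.imread('pics/scene0.png');b=cv2.imread('pics/top0.png')
E
```

```text
pics
{'clock': 0.0, 'position': [0.2328, 0.5797, 0.2307], 'tool_rot': [-3.1405, 0.0001, 2.7598], 'force': [-0.4537, -0.7132, 1.0594], 'grip_width': 0.0852, 'finger_force': 0.0, 'qpos': [-1.2592, 0.522, -0.0363, 1.6, 0.0212, 1.0211, -0.1128]}
scene [1.30605354 0.86131507 0.95461814] [-0.48937748 -0.61184307 -0.62141591]
top [ 5.85773986e-01 -9.12718018e-04  1.08203375e+00] [ 0.03650952  0.01208912 -0.99926018]
[[ 0.    -0.964 -0.267  0.068]
 [ 1.    -0.     0.001  0.001]
 [-0.001 -0.267  0.964 -0.143]
 [ 0.     0.     0.     1.   ]] 352.0021750292608
```

View pics/scene0.png

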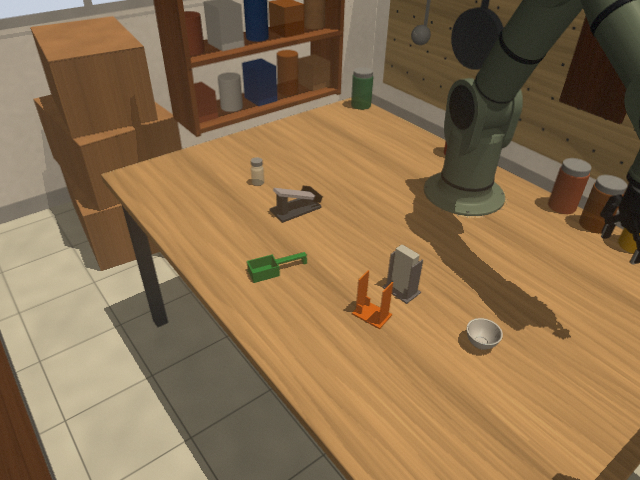

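View pics/top0.png

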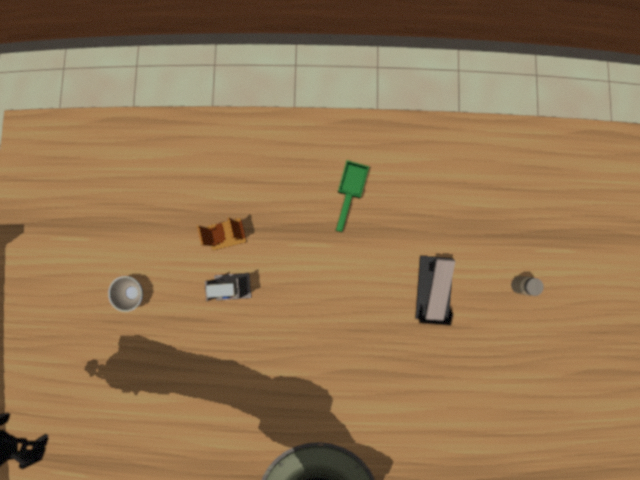

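Scene and top views: the grey caddy with the white timer is at scene (405,270), top (220,290). The orange look-alike is at scene (375,305), top (225,233), and I'll leave it alone. The stand is at top (435,290), the ramekin at (125,293), the shaker at (528,285) and the scoop at (350,195).

```bash
python3 - <<'E'
from h import *
b=cv2.imread('pics/top0.png');a=cv2.imread('pics/scene0.png');d=np.load('pics/top0.npy');C=cam('top')
v,u=np.mgrid[120:350,80:570]; px=np.c_[u.ravel(),v.ravel()]
P=pts(C,px,d); col=b[px[:,1],px[:,0]].astype(int)
def rect(m,n):
    Q=P[m]; r=cv2.minAreaRect(Q[:,:2].astype(np.float32)*1000); print(n,m.sum(),np.round(Q.mean(0),4),'rect c',np.round(r[0],1),np.round(r[1],1),round(r[2],1))
inb=lambda u0,u1,v0,v1:(px[:,0]>=u0)&(px[:,0]<=u1)&(px[:,1]>=v0)&(px[:,1]<=v1)
rect(inb(195,262,265,310)&(P[:,2]>.125),'timer top')
rect(inb(195,262,265,310)&(P[:,2]>.02)&(P[:,2]<.121)&(P[:,2]>.11),'cheeks')
S=inb(405,465,245,335)
rect(S&(P[:,2]>.006),'stand all'); 
ramp=S&(col.min(1)>110)&(P[:,2]>.02); rect(ramp,'ramp')
Q=P[ramp];c=Q.mean(0);n=np.linalg.svd(Q-c)[2][2];n*=np.sign(n[2]);print('ramp n',n,np.degrees(np.arccos(n[2])),'uphill az',np.degrees(np.arctan2(-n[1],-n[0])))
rect(S&(P[:,2]>.006)&(P[:,2]<.02),'base')
# darks around low end
Q=P[S&(col.max(1)<60)&(P[:,2]>.025)&(P[:,2]<.06)];print('dark',len(Q),Q.min(0),Q.max(0))
rect(inb(100,150,270,315)&(P[:,2]>.035),'ramekin');rect(inb(505,550,265,305)&(P[:,2]>.08),'shaker');rect(inb(330,375,155,240)&(P[:,2]>.015),'scoop');rect(inb(190,262,210,250)&(P[:,2]>.01),'orange')
k=np.hstack([cv2.resize(b[240:340,190:290],(400,400),interpolation=2),cv2.resize(b[240:340,390:490],(400,400),interpolation=2)])
cv2.imwrite('pics/crop1.png',k)
E
```

```text
timer top 367 [0.5154 0.205  0.1707] rect c [537.6 118.7] [ 32.6 255.9] 14.7
cheeks 100 [0.5138 0.2052 0.1158] rect c [512.2 214.2] [43.1 72.8] 7.2
stand all 2277 [ 0.5174 -0.2526  0.0502] rect c [ 503.6 -156.1] [179.9 301.6] 2.9
ramp 1006 [ 0.521  -0.2613  0.065 ] rect c [ 519.2 -142.5] [134.  282.7] 0.2
ramp n [-0.20583301 -0.93359193  0.29332384] 72.94294519655858 uphill az 77.56666448276924
base 807 [ 0.528  -0.2453  0.0093] rect c [ 503.2 -258.2] [ 88.4 187.8] 82.5
dark 214 [ 0.4406423  -0.29350115  0.02589084] [ 0.57960559 -0.22141453  0.05930199]
ramekin 271 [0.4908 0.4582 0.0612] rect c [515.3 248.1] [ 81.5 511.1] 6.7
shaker 269 [ 0.535  -0.4466  0.1329] rect c [ 548.4 -244.9] [492.1  39.1] 85.8
scoop 478 [ 0.724  -0.0507  0.0554] rect c [694.7 -42. ] [ 55.4 231.6] 75.3
orange 496 [0.6345 0.2313 0.0879] rect c [629.  135.1] [278.   65.1] 85.5
```

View pics/crop1.png

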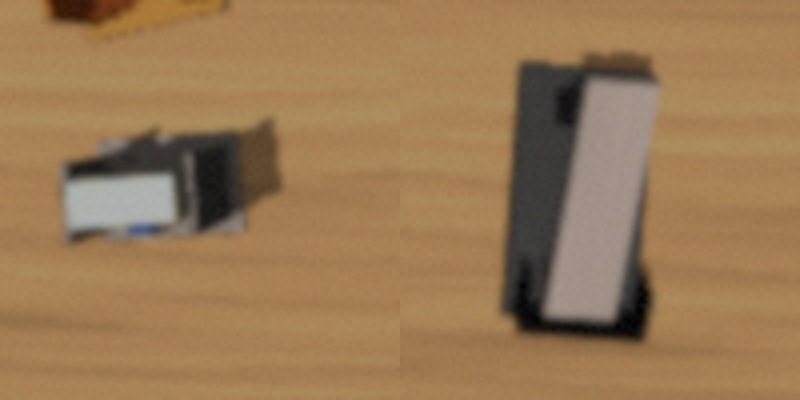

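The crop confirms it. The white timer top is between grey cheeks with a blue key toward the robot, and the stand has its lip toward the robot and its head toward +x. Next I'll drop the depth outliers and re-measure.

```bash
python3 - <<'E'
from h import *
b=cv2.imread('pics/top0.png');d=np.load('pics/top0.npy');C=cam('top')
v,u=np.mgrid[120:350,80:570]; px=np.c_[u.ravel(),v.ravel()]
P=pts(C,px,d); col=b[px[:,1],px[:,0]].astype(int); ok=(d[px[:,1],px[:,0]]>0.5)&(P[:,2]<.16)
inb=lambda u0,u1,v0,v1:ok&(px[:,0]>=u0)&(px[:,0]<=u1)&(px[:,1]>=v0)&(px[:,1]<=v1)
def rect(m,n):
    Q=P[m]; r=cv2.minAreaRect(Q[:,:2].astype(np.float32)*1000); print(n,m.sum(),np.round(np.median(Q,0),4),'rect c',np.round(r[0],1),np.round(r[1],1),round(r[2],1),'box',np.round(cv2.boxPoints(r)).tolist())
rect(inb(195,262,265,310)&(P[:,2]>.13),'timer top')
# ray version
m=np.zeros(b.shape[:2],np.uint8); sub=b[265:310,195:262].astype(int); m[265:310,195:262]=((sub.min(2)>150)*255)
cs=max(cv2.findContours(m,0,1)[0],key=cv2.contourArea); W=plane(C,cs.reshape(-1,2),.136); r=cv2.minAreaRect(W[:,:2].astype(np.float32)*1000);print('timer ray',r)
rect(inb(195,262,265,310)&(P[:,2]<.121)&(P[:,2]>.113),'cheeks')
S=inb(405,465,245,335)
ramp=S&(col.min(1)>110)&(P[:,2]>.02); 
Q=P[ramp];
for i in range(3):
    c=Q.mean(0);n=np.linalg.svd(Q-c)[2][2];n*=np.sign(n[2]);Q=Q[abs((Q-c)@n)<.006]
print('ramp c',c,len(Q),n,np.degrees(np.arccos(n[2])),'uphill az',np.degrees(np.arctan2(-n[1],-n[0])))
ax=(Q-c);r=cv2.minAreaRect(Q[:,:2].astype(np.float32)*1000);print(r,cv2.boxPoints(r))
rect(S&(P[:,2]>.006)&(P[:,2]<.014),'base');rect(S&(P[:,2]>.006),'standall')
Q=P[S&(col.max(1)<60)&(P[:,2]>.028)&(P[:,2]<.07)&(P[:,0]<.49)];print('dark',len(Q),Q.min(0),Q.max(0))
rect(inb(100,150,270,315)&(P[:,2]>.035),'ramekin');rect(inb(505,550,265,305)&(P[:,2]>.08),'shaker');rect(inb(330,375,155,240)&(P[:,2]>.015),'scoop');rect(inb(190,262,210,250)&(P[:,2]>.05),'orange')
E
```

```text
timer top 342 [0.5125 0.2135 0.1348] rect c [512.5 213.8] [26.  57.8] 6.9 box [[496.0, 241.0], [503.0, 184.0], [529.0, 187.0], [522.0, 244.0]]
timer ray ((512.7813110351562, 214.6390380859375), (21.795665740966797, 53.83746337890625), 6.1111674308776855)
cheeks 86 [0.5125 0.1844 0.1165] rect c [512.5 214.3] [42.7 72.8] 7.2 box [[487.0, 248.0], [496.0, 176.0], [538.0, 181.0], [529.0, 253.0]]
ramp c [ 0.52096111 -0.26156564  0.06398784] 1005 [-0.42380717  0.01572978  0.90561584] 25.093644925427597 uphill az -2.1255805432902393
((518.9306030273438, -261.6027526855469), (39.59760284423828, 134.38265991210938), 86.5489730834961) [[ 450.6693  -277.32104]
 [ 584.8083  -285.41028]
 [ 587.1919  -245.88446]
 [ 453.05292 -237.79523]]
base 799 [ 0.5275 -0.2396  0.0092] rect c [ 503.2 -258.2] [ 88.4 187.8] 82.5 box [[404.0, -290.0], [590.0, -314.0], [602.0, -227.0], [416.0, -202.0]]
standall 2257 [ 0.517  -0.252   0.0401] rect c [ 503.2 -258.2] [ 88.4 187.8] 82.5 box [[404.0, -290.0], [590.0, -314.0], [602.0, -227.0], [416.0, -202.0]]
dark 177 [ 0.4406423  -0.29350115  0.02819441] [ 0.47795118 -0.22141453  0.05407612]
ramekin 266 [0.4877 0.4733 0.0426] rect c [489.9 460.4] [82.3 80.6] 25.4 box [[435.0, 479.0], [470.0, 406.0], [544.0, 442.0], [510.0, 514.0]]
shaker 257 [ 0.5318 -0.467   0.0888] rect c [ 531.7 -468.9] [38.8 40. ] 66.9 box [[506.0, -479.0], [542.0, -495.0], [558.0, -459.0], [521.0, -443.0]]
scoop 467 [ 0.7266 -0.0459  0.032 ] rect c [728.1 -50.8] [ 55.4 162.6] 75.3 box [[642.0, -57.0], [800.0, -98.0], [814.0, -45.0], [657.0, -3.0]]
orange 316 [0.636  0.26   0.0929] rect c [636.8 232.8] [44.2 73.4] 14.8 box [[606.0, 263.0], [625.0, 192.0], [668.0, 203.0], [649.0, 274.0]]
```

```bash
cat >> h.py <<'E'
def tool(az_y,phi=0):
    "tool y along azimuth az_y-ish frame: heading h=az_y-90 is forward; z down tilted phi toward heading; y to the left of heading"
    h=np.radians(az_y-90); f=np.array([np.cos(h),np.sin(h),0]); p=np.radians(phi)
    z=np.sin(p)*f-np.array([0,0,np.cos(p)]); y=np.array([-f[1],f[0],0]); return np.c_[np.cross(y,z),y,z]
def plan(goals,start=None,maxl=.095,maxa=34):
    "goals: (pos,Rmat); prints per-call units, chaining with rounding"
    if start is None:
        s=monitor.observe(); p=np.array(s['position']); Rm=R.from_euler('xyz',s['tool_rot'])
    else: p,Rm=start[0],R.from_matrix(start[1])
    for gp,gR in goals:
        gR=R.from_matrix(gR); gp=np.array(gp)
        d=Rm.inv().apply(gp-p); a=(Rm.inv()*gR).magnitude()
        n=max(1,int(np.ceil(max(abs(d).max()/maxl,np.degrees(a)/maxa)))); 
        for i in range(n):
            k=1/(n-i); l=np.round(Rm.inv().apply((gp-p)*k)/.1,3); rv=np.round((Rm.inv()*gR).as_rotvec()*k/np.radians(120),3)
            p=p+Rm.apply(l*.1); Rm=Rm*R.from_rotvec(rv*np.radians(120)); print(l.tolist(),rv.tolist())
        print('  ->',np.round(p,4))
E
python3 - <<'E'
from h import *
# both finger-sign options
s=monitor.observe();Rc=R.from_euler('xyz',s['tool_rot']).as_matrix();print(Rc.round(3))
for az in(6.9,186.9):
    T=tool(az);print(az,T.round(2).tolist());plan([((.5125,.214,.24),T),((.5125,.214,.099),T)])
E
```

```text
[[-0.928  0.373 -0.   ]
 [ 0.373  0.928 -0.001]
 [-0.    -0.001 -1.   ]]
6.9 [[-0.12, 0.99, 0.0], [0.99, 0.12, -0.0], [-0.0, 0.0, -1.0]]
[-0.792, -0.47, -0.018] [-0.0, 0.0, 0.102]
[-0.873, -0.292, -0.018] [-0.0, 0.0, 0.102]
[-0.916, -0.1, -0.018] [-0.0, 0.0, 0.102]
[-0.916, 0.096, -0.018] [-0.0, 0.0, 0.102]
[-0.874, 0.288, -0.017] [-0.0, 0.0, 0.102]
  -> [0.5125 0.214  0.24  ]
[0.001, 0.0, 0.705] [-0.0, 0.0, 0.0]
[0.0, 0.001, 0.705] [-0.0, 0.0, 0.0]
  -> [0.5125 0.214  0.099 ]
186.9 [[0.12, -0.99, -0.0], [-0.99, -0.12, 0.0], [-0.0, 0.0, -1.0]]
[-0.792, -0.47, -0.018] [-0.0, -0.0, -0.198]
[-0.535, -0.75, -0.018] [-0.0, -0.0, -0.198]
[-0.188, -0.901, -0.018] [-0.0, -0.0, -0.198]
[0.192, -0.901, -0.018] [0.0, -0.0, -0.198]
[0.538, -0.747, -0.017] [0.0, -0.0, -0.198]
  -> [0.5125 0.214  0.24  ]
[-0.001, -0.0, 0.705] [0.0, -0.0, 0.0]
[-0.0, -0.001, 0.705] [0.0, -0.0, 0.0]
  -> [0.5125 0.214  0.099 ]
```

>>> apply_moves(linear=[[-0.16,-0.094,0],[-0.32,-0.19,-0.01],[-0.48,-0.28,-0.01],[-0.64,-0.38,-0.018],[-0.792,-0.47,-0.018]], delta_rot=[[0,0,0.02],[0,0,0.04],[0,0,0.06],[0,0,0.08],[0,0,0.102]], gripper=1, force=30)

```text
clock: 0.52
position: [0.2904, 0.5049, 0.2333]
tool_rot: [3.141, 0.0, 2.541]
force: [0.4, 0.9, 0.7]
grip_width: 0.0855
finger_force: 0.0
```

>>> apply_moves(linear=[[-0.17,-0.06,0],[-0.35,-0.12,-0.01],[-0.52,-0.18,-0.01],[-0.7,-0.23,-0.018],[-0.873,-0.292,-0.018]], delta_rot=[[0,0,0.02],[0,0,0.04],[0,0,0.06],[0,0,0.08],[0,0,0.102]])

```text
clock: 0.93
position: [0.3461, 0.4323, 0.2351]
tool_rot: [3.141, -0.0, 2.328]
force: [0.7, -0.7, -1.0]
grip_width: 0.0855
finger_force: 0.0
```

>>> apply_moves(linear=[[-0.18,-0.02,0],[-0.37,-0.04,-0.01],[-0.55,-0.06,-0.01],[-0.73,-0.08,-0.018],[-0.916,-0.1,-0.018]], delta_rot=[[0,0,0.02],[0,0,0.04],[0,0,0.06],[0,0,0.08],[0,0,0.102]])

```text
clock: 1.35
position: [0.4018, 0.3591, 0.2368]
tool_rot: [3.141, -0.0, 2.115]
force: [-0.0, 1.0, 0.1]
grip_width: 0.0855
finger_force: 0.0
```

>>> apply_moves(linear=[[-0.18,0.02,0],[-0.37,0.04,-0.01],[-0.55,0.06,-0.01],[-0.73,0.08,-0.018],[-0.916,0.096,-0.018]], delta_rot=[[0,0,0.02],[0,0,0.04],[0,0,0.06],[0,0,0.08],[0,0,0.102]])

```text
clock: 1.77
position: [0.4578, 0.286, 0.2386]
tool_rot: [3.141, -0.0, 1.901]
force: [0.1, 0.8, -0.3]
grip_width: 0.0855
finger_force: 0.0
```

>>> apply_moves(linear=[[-0.18,0.06,0],[-0.35,0.12,-0.01],[-0.52,0.17,-0.01],[-0.7,0.23,-0.018],[-0.874,0.288,-0.018]], delta_rot=[[0,0,0.02],[0,0,0.04],[0,0,0.06],[0,0,0.08],[0,0,0.102]])

```text
clock: 2.18
position: [0.5136, 0.2128, 0.2404]
tool_rot: [3.141, -0.0, 1.687]
force: [-0.5, 0.1, -0.4]
grip_width: 0.0855
finger_force: 0.0
```

```bash
python3 - <<'E'
from h import *
st();im,d=save('wrist','w1');C=cam('wrist')
v,u=np.mgrid[0:480:2,0:640:2];px=np.c_[u.ravel(),v.ravel()];P=pts(C,px,d);m=(d[px[:,1],px[:,0]]>.03)&(P[:,2]>.128)&(P[:,2]<.142)&(abs(P[:,0]-.5125)<.06)&(abs(P[:,1]-.214)<.06)
Q=P[m];print(len(Q),Q.mean(0),cv2.minAreaRect(Q[:,:2].astype(np.float32)*1000))
plan([((.5125,.214,.099),tool(6.9))])
E
```

```text
{'clock': 2.1833, 'position': [0.5136, 0.2128, 0.2404], 'tool_rot': [3.1414, -0.0001, 1.6875], 'force': [-0.4636, 0.1056, -0.4379], 'grip_width': 0.0855, 'finger_force': 0.0, 'qpos': [-0.7294, 0.4169, 0.3125, 1.7875, -0.1525, 0.9606, -0.2376]}
687 [0.51450604 0.21469354 0.13577396] ((514.9513549804688, 213.4652099609375), (25.052953720092773, 57.496463775634766), 5.497241497039795)
[0.025, -0.014, 0.707] [0.0, 0.0, -0.003]
[0.025, -0.013, 0.708] [0.001, 0.001, -0.002]
  -> [0.5125 0.214  0.099 ]
```

View pics/w1.png

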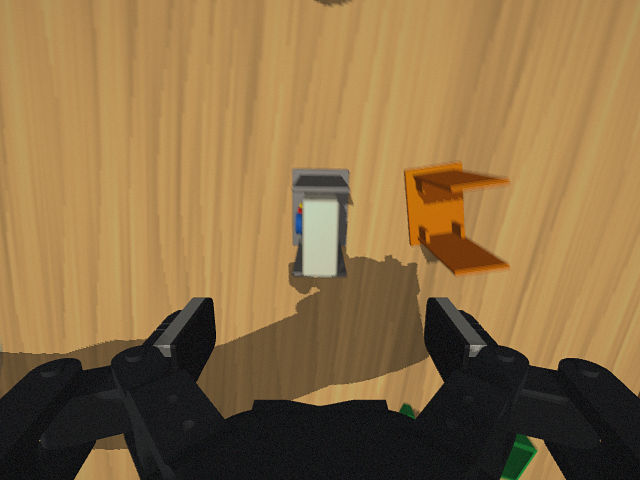

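The wrist view shows the timer top at (320,237) centred between the open fingers, with the blue key at (300,222) and the orange caddy well clear. Descending to grip front and back on the head.

>>> apply_moves(linear=[[0.01,0,0.14],[0.01,0,0.28],[0.01,0,0.42],[0.01,0,0.56],[0.01,0,0.7]], delta_rot=[[0,0,0],[0,0,0],[0,0,0],[0,0,0],[0,0,0]])

```text
clock: 2.65
position: [0.5129, 0.2147, 0.1696]
tool_rot: [3.142, 0.0, 1.69]
force: [0.1, 0.3, -0.3]
grip_width: 0.0852
finger_force: 0.0
```

>>> apply_moves(linear=[[0,0,0.14],[0,0,0.28],[0,0,0.42],[0,0,0.56],[0,0,0.7]], delta_rot=[[0,0,0],[0,0,0],[0,0,0],[0,0,0],[0,0,0]])

```text
clock: 3.07
position: [0.5129, 0.2147, 0.0995]
tool_rot: [3.141, 0.0, 1.69]
force: [0.1, 0.1, 0.2]
grip_width: 0.0856
finger_force: 0.0
```

>>> apply_moves(linear=[[0,0,0],[0,0,0],[0,0,0],[0,0,0],[0,0,0]], delta_rot=[[0,0,0],[0,0,0],[0,0,0],[0,0,0],[0,0,0]], gripper=-0.7, force=30)

```text
clock: 3.48
position: [0.5128, 0.2154, 0.1011]
tool_rot: [3.141, -0.0, 1.691]
force: [-1.6, -0.4, 22.6]
grip_width: 0.0254
finger_force: 23.8
```

>>> apply_moves(linear=[[0,0,0],[0,0,0],[0,0,0],[0,0,0],[0,0,0]], delta_rot=[[0,0,0],[0,0,0],[0,0,0],[0,0,0],[0,0,0]])

```text
clock: 3.9
position: [0.5128, 0.2154, 0.1011]
tool_rot: [3.14, -0.0, 1.691]
force: [-0.4, -0.8, 6.3]
grip_width: 0.0256
finger_force: 29.6
```

```bash
python3 - <<'E'
from h import *
T=tool(0)
plan([((.5128,.2154,.241),tool(6.9)),((.66,.095,.241),T),((.66,.095,.101),T)])
E
```

```text
[0.001, 0.001, -0.699] [0.0, -0.0, 0.0]
[0.0, 0.0, -0.7] [0.001, -0.0, 0.0]
  -> [0.5128 0.2154 0.241 ]
[-0.686, 0.658, -0.001] [-0.0, -0.0, 0.029]
[-0.645, 0.699, -0.001] [-0.0, -0.0, 0.029]
  -> [0.66  0.095 0.241]
[-0.0, 0.001, 0.7] [-0.0, -0.0, -0.0]
[-0.001, 0.0, 0.7] [-0.0, -0.0, -0.0]
  -> [0.66  0.095 0.101]
```

>>> apply_moves(linear=[[0,0,-0.1],[0,0,-0.25],[0,0,-0.4],[0,0,-0.55],[0,0,-0.7]], delta_rot=[[0,0,0],[0,0,0],[0,0,0],[0,0,0],[0,0,0]], force=40)

```text
clock: 4.32
position: [0.5124, 0.2152, 0.172]
tool_rot: [3.141, -0.0, 1.691]
force: [-0.7, 0.6, -2.1]
grip_width: 0.0253
finger_force: 39.6
```

>>> apply_moves(linear=[[0,0,-0.14],[0,0,-0.28],[0,0,-0.42],[0,0,-0.56],[0,0,-0.7]], delta_rot=[[0,0,0],[0,0,0],[0,0,0],[0,0,0],[0,0,0]])

```text
clock: 4.73
position: [0.5123, 0.2151, 0.2419]
tool_rot: [3.141, -0.0, 1.691]
force: [0.7, -0.1, -1.6]
grip_width: 0.0252
finger_force: 39.6
```

>>> apply_moves(linear=[[-0.1,0.1,0],[-0.24,0.23,0],[-0.39,0.37,0],[-0.54,0.51,0],[-0.686,0.658,0]], delta_rot=[[0,0,0.005],[0,0,0.011],[0,0,0.017],[0,0,0.023],[0,0,0.029]])

```text
clock: 5.15
position: [0.5868, 0.1538, 0.2407]
tool_rot: [3.141, 0.0, 1.63]
force: [0.8, 1.1, -0.8]
grip_width: 0.0252
finger_force: 39.6
```

>>> apply_moves(linear=[[-0.15,0.16,0],[-0.29,0.32,0],[-0.43,0.47,0],[-0.55,0.6,0],[-0.645,0.7,0]], delta_rot=[[0,0,0.006],[0,0,0.012],[0,0,0.018],[0,0,0.024],[0,0,0.029]])

```text
clock: 5.57
position: [0.6609, 0.0928, 0.2405]
tool_rot: [3.141, 0.001, 1.568]
force: [-0.8, -0.4, -2.2]
grip_width: 0.0255
finger_force: 39.7
```

>>> apply_moves(linear=[[0,0,0.14],[0,0,0.28],[0,0,0.42],[0,0,0.56],[0,0,0.7]], delta_rot=[[0,0,0],[0,0,0],[0,0,0],[0,0,0],[0,0,0]])

```text
clock: 5.98
position: [0.6599, 0.0942, 0.1699]
tool_rot: [-3.142, 0.0, 1.57]
force: [-0.3, -0.1, -1.6]
grip_width: 0.0255
finger_force: 39.7
```

>>> apply_moves(linear=[[0,0,0.14],[0,0,0.28],[0,0,0.42],[0,0,0.54],[0,0,0.66]], delta_rot=[[0,0,0],[0,0,0],[0,0,0],[0,0,0],[0,0,0]])

```text
clock: 6.4
position: [0.6599, 0.0944, 0.1036]
tool_rot: [-3.142, 0.0, 1.57]
force: [0.2, 0.2, -3.1]
grip_width: 0.0257
finger_force: 39.7
```

```bash
python3 - <<'E'
from h import *
st()
im,d=save('scene','s2');cv2.imwrite('pics/s2c.png',cv2.resize(im[190:340,290:490,::-1],(800,600)))
E
```

```text
{'clock': 6.4, 'position': [0.6599, 0.0944, 0.1036], 'tool_rot': [-3.1416, 0.0002, 1.5697], 'force': [0.2401, 0.167, -3.1015], 'grip_width': 0.0257, 'finger_force': 39.7108, 'qpos': [-0.4174, 0.7552, 0.2984, 1.592, -0.2748, 0.836, -0.0113]}
```

View pics/s2c.png

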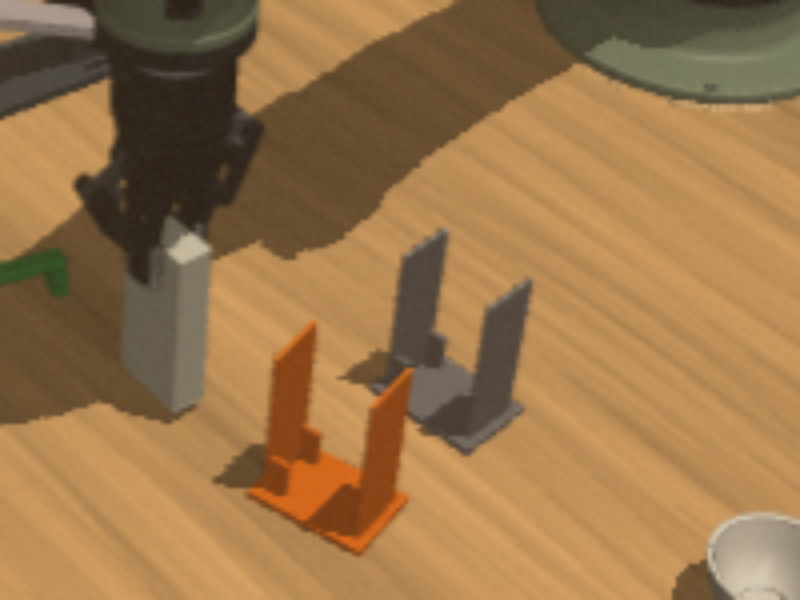

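The picture shows the timer held upright at crop (165,330), clear of the orange caddy at (340,450) and the green scoop handle. Lowering slowly to contact.

>>> apply_moves(linear=[[0,0,0.015],[0,0,0.03],[0,0,0.045],[0,0,0.06],[0,0,0.07]], delta_rot=[[0,0,0],[0,0,0],[0,0,0],[0,0,0],[0,0,0]])

```text
clock: 6.87
position: [0.66, 0.0949, 0.0976]
tool_rot: [3.141, -0.0, 1.57]
force: [0.0, -0.1, -1.7]
grip_width: 0.0253
finger_force: 39.6
```

>>> apply_moves(linear=[[0,0,0.004],[0,0,0.008],[0,0,0.012],[0,0,0.015],[0,0,0.015]], delta_rot=[[0,0,0],[0,0,0],[0,0,0],[0,0,0],[0,0,0]])

```text
clock: 7.28
position: [0.6598, 0.0949, 0.0958]
tool_rot: [-3.142, 0.0, 1.57]
force: [-0.7, -0.4, -1.6]
grip_width: 0.0256
finger_force: 39.6
```

>>> apply_moves(linear=[[0,0,0.005],[0,0,0.01],[0,0,0.015],[0,0,0.018],[0,0,0.018]], delta_rot=[[0,0,0],[0,0,0],[0,0,0],[0,0,0],[0,0,0]])

```text
clock: 7.7
position: [0.6601, 0.0948, 0.0952]
tool_rot: [3.141, -0.0, 1.57]
force: [-5.2, 0.2, 15.8]
grip_width: 0.0255
finger_force: 42.1
```

Contact. Opening slowly, then retreating upward.

>>> apply_moves(linear=[[0,0,-0.008],[0,0,-0.01],[0,0,-0.01],[0,0,-0.01],[0,0,-0.01]], delta_rot=[[0,0,0],[0,0,0],[0,0,0],[0,0,0],[0,0,0]], force=20)

```text
clock: 8.12
position: [0.66, 0.0949, 0.0952]
tool_rot: [3.141, -0.0, 1.57]
force: [-1.0, -1.0, 6.3]
grip_width: 0.0255
finger_force: 40.6
```

>>> apply_moves(linear=[[0,0,0],[0,0,0],[0,0,0],[0,0,0],[0,0,0]], delta_rot=[[0,0,0],[0,0,0],[0,0,0],[0,0,0],[0,0,0]], gripper=0.2)

```text
clock: 8.53
position: [0.6598, 0.0949, 0.0949]
tool_rot: [-3.141, 0.0, 1.57]
force: [-0.4, 0.0, 0.0]
grip_width: 0.0511
finger_force: 0.0
```

>>> apply_moves(linear=[[0,0,0],[0,0,-0.1],[0,0,-0.3],[0,0,-0.55],[0,0,-0.9]], delta_rot=[[0,0,0],[0,0,0],[0,0,0],[0,0,0],[0,0,0]])

```text
clock: 8.95
position: [0.6587, 0.0947, 0.185]
tool_rot: [-3.139, 0.001, 1.57]
force: [0.5, -1.1, 0.3]
grip_width: 0.0514
finger_force: 0.0
```

```bash
python3 - <<'E'
from h import *
st()
im,d=save('top','t3');C=cam('top')
v,u=np.mgrid[120:400,80:570];px=np.c_[u.ravel(),v.ravel()];P=pts(C,px,d);ok=d[px[:,1],px[:,0]]>.5
m=ok&(abs(P[:,0]-.66)<.07)&(abs(P[:,1]-.095)<.07)&(P[:,2]>.115)&(P[:,2]<.142);print('top visible',m.sum(),P[m].mean(0) if m.any() else '')
im,d=save('wrist','w3');C=cam('wrist')
v,u=np.mgrid[0:480:2,0:640:2];px=np.c_[u.ravel(),v.ravel()];P=pts(C,px,d)
m=(d[px[:,1],px[:,0]]>.03)&(P[:,2]>.12)&(P[:,2]<.14)&(abs(P[:,0]-.66)<.06)&(abs(P[:,1]-.095)<.06)
Q=P[m];print(len(Q),Q.mean(0),Q[:,2].std(),cv2.minAreaRect(Q[:,:2].astype(np.float32)*1000))
# approach poses at phi0=48: grasp point on timer z=78
yaw=0; 
for phi in(45,):
    T=tool(90+yaw,phi);T2=tool(-90+yaw,0);print(T.round(2).tolist())
    f=np.array([1,0,0]);z=T[:,2];g=np.array([.66,.095,.080]);tcp=g+.019*z;pre=tcp-.11*z
    up=np.array([.52,.095,.24])
    plan([(up,T),(pre,T),(tcp,T)])
E
```

```text
{'clock': 8.95, 'position': [0.6587, 0.0947, 0.185], 'tool_rot': [-3.1387, 0.0008, 1.5701], 'force': [0.5372, -1.1051, 0.2568], 'grip_width': 0.0514, 'finger_force': 0.0, 'qpos': [-0.4395, 0.661, 0.3335, 1.5384, -0.243, 0.9862, -0.0366]}
top visible 0 
944 [0.65983204 0.09813283 0.1272935 ] 0.0012672926526184046 ((659.69482421875, 96.67898559570312), (57.057247161865234, 26.605430603027344), 88.89128875732422)
[[-0.71, -0.0, 0.71], [0.0, 1.0, 0.0], [-0.71, 0.0, -0.71]]
[0.0, -0.473, -0.167] [-0.097, -0.097, -0.236]
[0.172, -0.383, -0.274] [-0.097, -0.097, -0.237]
[0.254, -0.206, -0.38] [-0.096, -0.096, -0.236]
  -> [0.52  0.095 0.24 ]
[0.07, 0.0, 0.606] [-0.0, -0.0, -0.0]
[0.07, 0.001, 0.606] [-0.0, -0.0, -0.0]
  -> [0.5957 0.095  0.1443]
[-0.0, 0.0, 0.55] [-0.0, -0.0, -0.0]
[-0.001, 0.001, 0.55] [-0.0, -0.0, -0.0]
  -> [0.6735 0.095  0.0665]
```

The timer stands free at (0.660,0.097), yaw about -1°, top at 0.127–0.130. Now reorienting behind it, tilted 45° forward.

>>> apply_moves(linear=[[0,-0.09,-0.06],[0,-0.19,-0.1],[0,-0.28,-0.13],[0,-0.38,-0.15],[0,-0.473,-0.167]], delta_rot=[[-0.02,-0.02,-0.047],[-0.04,-0.04,-0.094],[-0.06,-0.06,-0.14],[-0.08,-0.08,-0.19],[-0.097,-0.097,-0.236]], gripper=1)

```text
clock: 9.47
position: [0.612, 0.0955, 0.2025]
tool_rot: [2.991, 0.246, 2.055]
force: [1.3, 0.1, -0.5]
grip_width: 0.0853
finger_force: 0.0
```

>>> apply_moves(linear=[[0.03,-0.08,-0.055],[0.07,-0.15,-0.11],[0.1,-0.23,-0.165],[0.14,-0.31,-0.22],[0.172,-0.383,-0.274]], delta_rot=[[-0.02,-0.02,-0.047],[-0.04,-0.04,-0.094],[-0.06,-0.06,-0.14],[-0.08,-0.08,-0.19],[-0.097,-0.097,-0.237]])

```text
clock: 9.88
position: [0.5642, 0.0955, 0.2188]
tool_rot: [2.975, 0.529, 2.548]
force: [1.4, 0.1, 0.8]
grip_width: 0.0857
finger_force: 0.0
```

>>> apply_moves(linear=[[0.05,-0.04,-0.08],[0.1,-0.08,-0.15],[0.15,-0.12,-0.23],[0.2,-0.16,-0.3],[0.254,-0.206,-0.38]], delta_rot=[[-0.02,-0.02,-0.047],[-0.04,-0.04,-0.094],[-0.06,-0.06,-0.14],[-0.08,-0.08,-0.19],[-0.096,-0.096,-0.236]])

```text
clock: 10.3
position: [0.535, 0.0909, 0.2315]
tool_rot: [3.036, 0.663, 2.789]
force: [-0.2, -0.7, 0.4]
grip_width: 0.0855
finger_force: 0.0
```

>>> apply_moves(linear=[[0,0,0],[0,0,0],[0,0,0],[0,0,0],[0,0,0]], delta_rot=[[0,0,0],[0,0,0],[0,0,0],[0,0,0],[0,0,0]])

```text
clock: 10.72
position: [0.5353, 0.0905, 0.231]
tool_rot: [3.037, 0.662, 2.787]
force: [-0.5, -0.0, -0.0]
grip_width: 0.0855
finger_force: 0.0
```

```bash
python3 - <<'E'
from h import *
st(); s=monitor.observe();Rc=R.from_euler('xyz',s['tool_rot']).as_matrix();print(Rc.round(3).tolist())
im,d=save('wrist','w4');C=cam('wrist')
v,u=np.mgrid[0:480:2,0:640:2];px=np.c_[u.ravel(),v.ravel()];P=pts(C,px,d)
m=(d[px[:,1],px[:,0]]>.03)&(P[:,2]>.01)&(P[:,2]<.14)&(abs(P[:,0]-.66)<.06)&(abs(P[:,1]-.095)<.06)
Q=P[m];print(len(Q));t=Q[Q[:,2]>.126];print('top',len(t),cv2.minAreaRect(t[:,:2].astype(np.float32)*1000));print('y rng',np.percentile(Q[:,1],[1,50,99]),np.percentile(Q[:,0],[1,99]))
T=tool(89,45);z=T[:,2];g=np.array([.66,.0965,.080]);tcp=g+.019*z
plan([(tcp-.11*z,T),(tcp,T)])
E
```

```text
{'clock': 10.7167, 'position': [0.5353, 0.0905, 0.231], 'tool_rot': [3.0367, 0.6616, 2.7865], 'force': [-0.5479, -0.0315, -0.0396], 'grip_width': 0.0855, 'finger_force': 0.0, 'qpos': [-1.1722, 0.3053, 0.7828, 2.3485, 1.4247, 0.1778, -0.5944]}
[[-0.74, 0.285, 0.609], [0.274, 0.955, -0.114], [-0.614, 0.083, -0.785]]
1678
top 306 ((658.4149169921875, 95.98109436035156), (57.461509704589844, 26.314882278442383), 88.90760040283203)
y rng [0.0678366  0.09710368 0.12439445] [0.6378682  0.66928204]
[0.052, 0.085, 0.52] [-0.029, -0.026, -0.062]
[0.072, 0.061, 0.521] [-0.028, -0.026, -0.061]
  -> [0.5956 0.0976 0.1443]
[-0.0, 0.0, 0.55] [-0.0, 0.0, -0.0]
[-0.0, 0.0, 0.55] [-0.0, 0.0, -0.0]
  -> [0.6734 0.0962 0.0665]
```

View pics/w4.png

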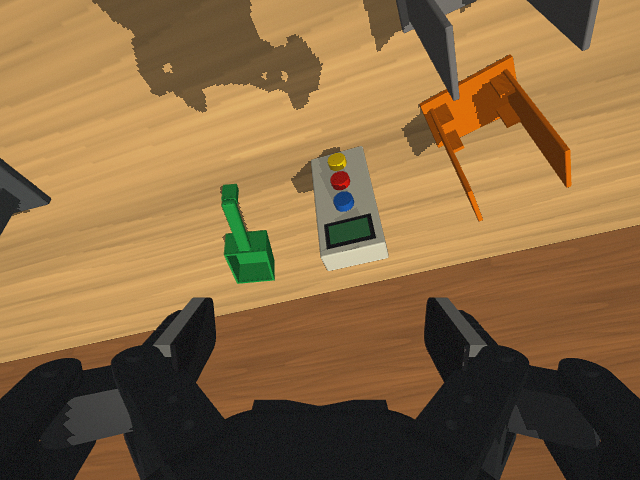

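The wrist view shows the timer standing with keys yellow (337,160), red (340,180), blue (344,201) and the display facing the robot. Scoop and orange caddy are clear. Joint 6 is at its limit, so I'll fit the arm's kinematics from the logged states to choose a reachable regrasp tilt.

```bash
cat > kin.py <<'E'
import numpy as np, itertools
from scipy.optimize import least_squares
from scipy.spatial.transform import Rotation as R
S=[([.2328,.5797,.2307],[-3.1405,.0001,2.7598],[-1.2592,.522,-.0363,1.6,.0212,1.0211,-.1128]),
([.5136,.2128,.2404],[3.1414,-.0001,1.6875],[-.7294,.4169,.3125,1.7875,-.1525,.9606,-.2376]),
([.6599,.0944,.1036],[-3.1416,.0002,1.5697],[-.4174,.7552,.2984,1.592,-.2748,.836,-.0113]),
([.6587,.0947,.185],[-3.1387,.0008,1.5701],[-.4395,.661,.3335,1.5384,-.243,.9862,-.0366]),
([.5353,.0905,.231],[3.0367,.6616,2.7865],[-1.1722,.3053,.7828,2.3485,1.4247,.1778,-.5944])]
rz=lambda a:R.from_euler('z',a);ry=lambda a:R.from_euler('y',a)
def fk(q,p,sg):
    h,L1,L2,L3,a,w,b,c=p; M=rz(sg[0]*q[0]+b);o=np.array([0,0,h])
    M=M*ry(q[1])*rz(sg[1]*q[2]);o=o+M.apply([a,0,L1]);M=M*ry(q[3])*rz(sg[2]*q[4]);o=o+M.apply([-a,0,L2])
    M=M*ry(q[5]);o=o+M.apply([w,0,0]);M=M*rz(sg[3]*q[6]+c);return o+M.apply([0,0,L3]),M
def res(x,q,P,Rt,sg):
    o,M=fk(q,x,sg);return np.r_[(o-P),.3*(Rt.inv()*M).as_rotvec()]
def fit():
    best=None
    for sg in itertools.product([-1],[-1,1],[-1,1],[-1,1]):
        for c in(0,1.57,3.14,-1.57):
            f=least_squares(lambda x:np.concatenate([res(x,q,np.array(P),R.from_euler('xyz',e),sg) for P,e,q in S]),[.33,.4,.4,.3,0,0,0,c])
            if best is None or f.cost<best[0]:best=(f.cost,f.x,sg)
    return best
LO=np.array([-2.91,-.3,-1.5,.17,-1.26,.16,-2.52]);HI=np.array([2.91,2.13,1.42,2.43,4.41,1.93,2.52])
def ik(P,Rm,x,sg,q0s):
    Rt=R.from_matrix(Rm);out=[]
    for q0 in q0s:
        f=least_squares(lambda q:np.r_[res(x,q,np.array(P),Rt,sg)*1e2,.003*(q-q0)],np.clip(q0,LO+.01,HI-.01),bounds=(LO+.03,HI-.03))
        r=res(x,f.x,np.array(P),Rt,sg);out.append((np.linalg.norm(r[:3]),np.linalg.norm(r[3:])/.3,f.x))
    return min(out,key=lambda t:t[0]+.3*t[1])
E
python3 - <<'E'
from kin import *
from h import tool
c,x,sg=fit();print(c,x.round(4),sg)
np.save('kin.npy',np.r_[x,sg])
rng=np.random.default_rng(0);q0s=[np.array(s[2]) for s in S]+[rng.uniform(LO,HI) for _ in range(10)]
for phi in(30,35,40,45,50):
    for gz in(.08,.1):
        T=tool(89,phi);tcp=np.array([.66,.0965,gz])+.019*T[:,2]
        a=ik(tcp,T,x,sg,q0s);b=ik(tcp-.1*T[:,2],T,x,sg,q0s)
        print(phi,gz,np.round(a[0]*1e3,1),a[1].round(3),a[2].round(2),'pre',np.round(b[0]*1e3,1),b[1].round(3),b[2].round(2))
E
```

```text
0.00022134174417725384 [ 0.3744  0.5207  0.4159  0.3737  0.0027 -0.0097 -0.0872  1.4874] (-1, -1, -1, -1)Traceback (most recent call last):
  File "<stdin>", line 9, in <module>
  File "kin.py", line 27, in ik
    f=least_squares(lambda q:np.r_[res(x,q,np.array(P),Rt,sg)*1e2,.003*(q-q0)],np.clip(q0,LO+.01,HI-.01),bounds=(LO+.03,HI-.03))
    return func(*args, **kwargs)
    raise ValueError("Initial guess is outside of provided bounds")
ValueError: Initial guess is outside of provided bounds
```

```bash
sed -i 's/np.clip(q0,LO+.01,HI-.01)/np.clip(q0,LO+.04,HI-.04)/' kin.py; python3 - <<'E'
from kin import *
from h import tool
k=np.load('kin.npy');x,sg=k[:8],k[8:]
q0s=[np.array(s[2]) for s in S]+[np.array([-.3,.8,.1,1.6,0,.4,-1.6]),np.array([-.3,.8,.1,1.6,0,.4,1.6]),np.array([-.3,.8,.1,1.6,3.1,.4,1.6])]
def pr(n,P,T):
    a=ik(P,T,x,sg,q0s);print(n,np.round(a[0]*1e3,1),a[1].round(3),a[2].round(2))
for phi in(25,35,45):
    T=tool(89,phi);tcp=np.array([.66,.0965,.09])+.019*T[:,2]
    pr(('grasp',phi),tcp,T);pr('pre',tcp-.1*T[:,2],T)
    F=tool(87,phi-65);a=np.radians(25);u=np.array([np.cos(a)*np.cos(.055),-np.cos(a)*.055,np.sin(a)]);n=np.array([-np.sin(a),0.02,np.cos(a)])
    g=np.array([.4525,-.258,.032])+.09*u+.013*n;pr('final',g+.019*F[:,2],F);pr('final up',g+.019*F[:,2]+[0,0,.1],F)
T=tool(87,25)
for k in(20,76):pr(('press',k),np.array([.4525,-.258,.032])+k/1e3*u+.034*n,T)
E
```

```text
('grasp', 25) 0.0 0.0 [-0.12  0.68 -0.18  1.99  1.36  0.19  0.  ]
pre 0.0 0.0 [-0.31  0.46  0.03  2.08  0.43  0.19  0.87]
final 0.0 0.0 [0.23 1.1  0.06 1.13 0.15 1.59 1.75]
final up 0.0 0.0 [0.15 0.99 0.23 1.11 0.05 1.71 1.86]
('grasp', 35) 0.0 0.0 [ 0.01  0.72 -0.38  2.11  2.27  0.43 -0.86]
pre 0.0 0.0 [-0.06  0.48 -0.31  2.23  2.08  0.31 -0.75]
final 0.0 0.0 [0.17 0.98 0.21 1.31 0.01 1.35 1.85]
final up 0.0 0.0 [0.16 0.87 0.23 1.28 0.02 1.5  1.87]
('grasp', 45) 0.0 0.0 [-0.24  0.74 -0.1   2.22  2.76  0.63 -1.47]
pre 0.0 0.0 [ 0.    0.57 -0.46  2.38  2.49  0.69 -1.17]
final 0.0 0.0 [ 0.19  0.87  0.19  1.49 -0.02  1.11  1.87]
final up 0.0 0.0 [ 0.17  0.75  0.22  1.45 -0.02  1.28  1.89]
('press', 20) 0.0 0.0 [ 1.2   0.71 -0.74  2.3   2.    0.19  0.22]
('press', 76) 0.0 0.0 [ 1.12  0.68 -0.74  2.21  1.49  0.19  0.66]
```

```bash
python3 - <<'E'
from kin import *
from h import tool
k=np.load('kin.npy');x,sg=k[:8],k[8:]
q0s=[np.array([-.3,.7,.1,1.7,0,.5,1.5]),np.array([.2,.6,.2,1.8,0,.5,1.7]),np.array([-.3,.7,-.3,1.7,.3,.5,1.5])]
def pr(n,P,T):
    L=[ik(P,T,x,sg,[q]) for q in q0s];a=min(L,key=lambda t:1e3*t[0]+100*t[1]+abs(t[2][4])-2*t[2][5]);print(n,np.round(a[0]*1e3,1),a[1].round(3),a[2].round(2))
a=np.radians(25);u=np.array([np.cos(a)*np.cos(.055),-np.cos(a)*.055,np.sin(a)]);n=np.array([-np.sin(a),0.02,np.cos(a)])
for phi in(10,15,20):
    T=tool(89,phi);tcp=np.array([.66,.0965,.105])+.019*T[:,2]
    pr(('grasp',phi),tcp,T);pr('pre',tcp-.1*T[:,2],T)
    F=tool(87,phi-65)
    g=np.array([.4525,-.258,.032])+.105*u+.013*n;pr('final',g+.019*F[:,2],F);pr('final up',g+.019*F[:,2]+[0,0,.1],F)
for phi in(0,5,10,15,20):
  T=tool(87,phi)
  for k in(20,76):pr(('press',phi,k),np.array([.4525,-.258,.032])+k/1e3*u+.034*n,T)
E
```

```text
('grasp', 10) 0.0 0.0 [-0.32  0.69  0.1   1.77 -0.07  0.51  1.37]
pre 0.0 0.0 [-0.31  0.53  0.08  1.76 -0.02  0.68  1.32]
final 7.3 0.038 [ 0.11  1.3   0.34  0.84 -0.    1.9   1.89]
final up 17.9 0.09 [0.06 1.13 0.41 0.96 0.   1.9  1.95]
('grasp', 15) 0.0 0.0 [-0.35  0.67  0.13  1.86 -0.08  0.36  1.37]
pre 0.0 0.0 [-0.35  0.49  0.11  1.87 -0.01  0.53  1.3 ]
final 0.0 0.0 [0.17 1.26 0.2  0.86 0.08 1.86 1.82]
final up 7.1 0.036 [ 0.09  1.12  0.37  0.94 -0.    1.9   1.93]
('grasp', 20) 0.0 0.0 [-0.38  0.65  0.15  1.94 -0.09  0.21  1.37]
pre 0.0 0.0 [-0.41  0.46  0.17  1.97 -0.01  0.37  1.3 ]
final 0.0 0.0 [0.17 1.19 0.19 0.97 0.07 1.74 1.82]
final up 0.0 0.0 [0.16 1.07 0.2  0.96 0.08 1.87 1.85]
('press', 0, 20) 0.0 0.0 [ 0.4   0.61  0.03  2.   -0.04  0.54  1.98]
('press', 0, 76) 0.0 0.0 [ 0.35  0.62  0.05  1.87 -0.05  0.66  1.95]
('press', 5, 20) 0.0 0.0 [ 0.49  0.58 -0.04  2.07 -0.05  0.41  2.02]
('press', 5, 76) 0.0 0.0 [ 0.41  0.59 -0.    1.95 -0.07  0.53  1.99]
('press', 10, 20) 0.0 0.0 [ 0.6   0.57 -0.15  2.14 -0.02  0.28  2.03]
('press', 10, 76) 0.0 0.0 [ 0.5   0.56 -0.09  2.02 -0.08  0.4   2.03]
('press', 15, 20) 1.0 0.007 [ 0.59  0.55 -0.09  2.2  -0.47  0.19  2.49]
('press', 15, 76) 0.0 0.0 [ 0.63  0.56 -0.21  2.1  -0.04  0.27  2.03]
('press', 20, 20) 10.0 0.067 [ 0.72  0.55 -0.21  2.2  -0.43  0.19  2.49]
('press', 20, 76) 0.0 0.0 [ 0.95  0.61 -0.56  2.16  0.76  0.19  1.31]
```

```bash
python3 - <<'E'
from h import *
T=tool(89,18);z=T[:,2];tcp=np.array([.66,.0965,.105])+.019*z
plan([((.58,.095,.25),tool(89,5)),(tcp-.09*z,T)])
E
```

```text
[-0.218, 0.094, 0.059] [-0.006, 0.14, -0.069]
[-0.237, 0.06, -0.007] [-0.006, 0.139, -0.068]
  -> [0.58  0.095 0.25 ]
[-0.51, 0.028, 0.823] [0.0, -0.108, -0.0]
  -> [0.6381 0.0969 0.1725]
```

>>> apply_moves(linear=[[-0.04,0.02,0.01],[-0.09,0.04,0.02],[-0.13,0.056,0.035],[-0.17,0.075,0.05],[-0.218,0.094,0.059]], delta_rot=[[0,0.03,-0.014],[0,0.056,-0.028],[-0.005,0.084,-0.041],[-0.006,0.11,-0.055],[-0.006,0.14,-0.069]])

```text
clock: 11.18
position: [0.5545, 0.0854, 0.2355]
tool_rot: [3.115, 0.534, 2.887]
force: [0.3, -0.4, -0.1]
grip_width: 0.0856
finger_force: 0.0
```

>>> apply_moves(linear=[[-0.05,0.01,0],[-0.09,0.02,0],[-0.14,0.036,0],[-0.19,0.05,0],[-0.237,0.06,0]], delta_rot=[[0,0.03,-0.014],[0,0.056,-0.028],[-0.005,0.084,-0.041],[-0.006,0.11,-0.055],[-0.006,0.139,-0.068]])

```text
clock: 11.6
position: [0.5764, 0.0857, 0.2486]
tool_rot: [-3.124, 0.242, 3.04]
force: [-0.5, -0.5, -0.7]
grip_width: 0.0855
finger_force: 0.0
```

>>> apply_moves(linear=[[0,0,0],[0,0,0],[0,0,0],[0,0,0],[0,0,0]], delta_rot=[[0,0,0],[0,0,0],[0,0,0],[0,0,0],[0,0,0]])

```text
clock: 12.02
position: [0.5755, 0.0861, 0.2478]
tool_rot: [-3.121, 0.246, 3.041]
force: [-0.6, -0.5, -0.1]
grip_width: 0.0856
finger_force: 0.0
```

```bash
python3 - <<'E'
from h import *
st()
T=tool(89,18);z=T[:,2];tcp=np.array([.66,.0965,.105])+.019*z
plan([(tcp-.09*z,T),(tcp,T)])
E
```

```text
{'clock': 12.0167, 'position': [0.5755, 0.0861, 0.2478], 'tool_rot': [-3.1207, 0.2456, 3.0406], 'force': [-0.6316, -0.5068, -0.1406], 'grip_width': 0.0856, 'finger_force': 0.0, 'qpos': [-0.3327, 0.3264, 0.0193, 1.9002, 0.1724, 0.7053, 1.0325]}
[-0.411, 0.188, 0.876] [-0.021, -0.033, -0.038]
  -> [0.6381 0.0969 0.1725]
[0.0, 0.0, 0.9] [0.0, -0.0, 0.0]
  -> [0.6659 0.0964 0.0869]
```

>>> apply_moves(linear=[[-0.08,0.04,0.17],[-0.16,0.075,0.35],[-0.25,0.11,0.52],[-0.33,0.15,0.7],[-0.411,0.188,0.876]], delta_rot=[[-0.004,-0.007,-0.008],[-0.008,-0.014,-0.016],[-0.012,-0.02,-0.023],[-0.017,-0.027,-0.03],[-0.021,-0.033,-0.038]])

```text
clock: 12.43
position: [0.6388, 0.0971, 0.172]
tool_rot: [3.141, 0.315, 3.125]
force: [0.1, 0.2, -0.1]
grip_width: 0.0853
finger_force: 0.0
```

>>> apply_moves(linear=[[0,0,0],[0,0,0],[0,0,0],[0,0,0],[0,0,0]], delta_rot=[[0,0,0],[0,0,0],[0,0,0],[0,0,0],[0,0,0]])

```text
clock: 12.85
position: [0.6387, 0.0966, 0.1738]
tool_rot: [3.141, 0.315, 3.123]
force: [-0.6, 0.6, 0.4]
grip_width: 0.0853
finger_force: 0.0
```

```bash
python3 - <<'E'
from h import *
st()
T=tool(89,18);z=T[:,2];tcp=np.array([.66,.0965,.105])+.019*z
plan([(tcp,T)])
E
```

```text
{'clock': 12.85, 'position': [0.6387, 0.0966, 0.1738], 'tool_rot': [3.141, 0.315, 3.1234], 'force': [-0.6293, 0.6231, 0.3627], 'grip_width': 0.0853, 'finger_force': 0.0, 'qpos': [-0.2919, 0.4911, 0.0032, 1.8804, 0.201, 0.4771, 1.0982]}
[0.011, 0.002, 0.91] [0.0, 0.0, -0.0]
  -> [0.6658 0.0964 0.087 ]
```

>>> apply_moves(linear=[[0,0,0.18],[0,0,0.36],[0.01,0,0.55],[0.01,0,0.73],[0.01,0,0.91]], delta_rot=[[0,0,0],[0,0,0],[0,0,0],[0,0,0],[0,0,0]])

```text
clock: 13.27
position: [0.6662, 0.096, 0.0858]
tool_rot: [3.141, 0.315, 3.123]
force: [0.0, 0.7, -0.3]
grip_width: 0.0857
finger_force: 0.0
```

>>> apply_moves(linear=[[0,0,0],[0,0,0],[0,0,0],[0,0,0],[0,0,0]], delta_rot=[[0,0,0],[0,0,0],[0,0,0],[0,0,0],[0,0,0]], gripper=0.1, force=50)

```text
clock: 13.68
position: [0.666, 0.096, 0.087]
tool_rot: [3.141, 0.315, 3.123]
force: [-0.1, 0.7, -1.3]
grip_width: 0.0577
finger_force: 53.4
```

>>> apply_moves(linear=[[0,0,0],[0,0,0],[0,0,0],[0,0,0],[0,0,0]], delta_rot=[[0,0,0],[0,0,0],[0,0,0],[0,0,0],[0,0,0]])

```text
clock: 14.1
position: [0.6663, 0.0959, 0.0867]
tool_rot: [3.141, 0.315, 3.123]
force: [-3.0, -1.3, 8.1]
grip_width: 0.0573
finger_force: 54.4
```

```bash
python3 - <<'E'
from h import *
st(); s=monitor.observe(); p=np.array(s['position']);Rc=R.from_euler('xyz',s['tool_rot']).as_matrix()
# timer pose in tool: timer at (.660,.0965,0), yaw -1.1
Tt=R.from_euler('z',-1.1,degrees=True).as_matrix(); rel_R=Rc.T@Tt; rel_p=Rc.T@(np.array([.660,.0965,0])-p); np.savez('rel.npz',R=rel_R,p=rel_p)
print(rel_p)
# target timer pose
h=np.radians(-3.0);a=np.radians(25);f=np.array([np.cos(h),np.sin(h),0]);u=np.cos(a)*f+np.array([0,0,np.sin(a)]);n=-np.sin(a)*f+np.array([0,0,np.cos(a)])
foot=np.array([.4525,-.258,.032])
def tgt(tilt,lift,back):   # tilt: timer z elevation deg
    e=np.radians(tilt);zt=np.cos(e)*f+np.array([0,0,np.sin(e)]);xt=-(-np.sin(e)*f+np.array([0,0,np.cos(e)]))
    Rt=np.c_[xt,np.cross(zt,xt),zt]; o=foot+lift*n+back*u-Rt@[.013,0,0]
    Rtool=Rt@rel_R.T; return o-Rtool@rel_p,Rtool
U1=(p+[-.0,0,.15],Rc)
A,RA=tgt(60,.13,.03);B,RB=tgt(28,.10,.02)
# kinematic check
from kin import *
k=np.load('kin.npy');x,sg=k[:8],k[8:]
for nm,(P,Q) in dict(up=U1,A=(A,RA),B=(B,RB),B2=tgt(28,.05,.01),D=tgt(26,.002,.002),E=tgt(30,.002,.002)).items():
    r=ik(P,Q,x,sg,[np.array([.15,1.1,.2,1.,.05,1.6,1.8]),np.array([-.1,.5,.1,1.6,0,.9,1.5])]);print(nm,P.round(3),np.round(r[0]*1e3,1),r[1].round(3),r[2].round(2))
E
```

```text
{'clock': 14.1, 'position': [0.6663, 0.0959, 0.0867], 'tool_rot': [3.1411, 0.3151, 3.1233], 'force': [-2.9807, -1.322, 8.111], 'grip_width': 0.0573, 'finger_force': 54.4217, 'qpos': [-0.295, 0.6583, 0.0288, 1.8603, 0.2236, 0.3284, 1.0766]}
[0.03283533 0.00040395 0.08053075]
up [0.666 0.096 0.237] 0.0 0.0 [-0.33  0.44  0.09  1.81  0.03  0.59  1.28]
A [ 0.462 -0.259  0.241] 0.0 0.0 [0.25 0.48 0.17 1.68 0.01 1.18 1.92]
B [ 0.502 -0.261  0.178] 0.0 0.0 [0.16 1.   0.21 1.09 0.08 1.78 1.85]
B2 [ 0.514 -0.262  0.128] 0.0 0.0 [0.16 1.08 0.21 1.06 0.07 1.74 1.84]
D [ 0.528 -0.262  0.079] 0.0 0.0 [0.16 1.2  0.2  0.95 0.06 1.77 1.83]
E [ 0.525 -0.262  0.084] 0.0 0.0 [0.17 1.13 0.2  1.05 0.05 1.67 1.83]
```

```bash
cat > tg.py <<'E'
from h import *
z_=np.load('rel.npz');rel_R,rel_p=z_['R'],z_['p']
h_=np.radians(-3.0);a=np.radians(25);f=np.array([np.cos(h_),np.sin(h_),0]);u=np.cos(a)*f+np.array([0,0,np.sin(a)]);n=-np.sin(a)*f+np.array([0,0,np.cos(a)])
foot=np.array([.4525,-.258,.032])
def tgt(tilt,lift,back):
    e=np.radians(tilt);zt=np.cos(e)*f+np.array([0,0,np.sin(e)]);xt=-(-np.sin(e)*f+np.array([0,0,np.cos(e)]))
    Rt=np.c_[xt,np.cross(zt,xt),zt]; o=foot+lift*n+back*u-Rt@[.013,0,0]
    Rtool=Rt@rel_R.T; return o-Rtool@rel_p,Rtool
E
python3 - <<'E'
from tg import *
s=monitor.observe();p=np.array(s['position']);Rc=R.from_euler('xyz',s['tool_rot']).as_matrix()
plan([(p+[0,0,.15],Rc),tgt(60,.13,.03),tgt(28,.10,.02)])
E
```

```text
[-0.232, 0.0, -0.713] [0.0, -0.0, 0.0]
[-0.233, 0.001, -0.713] [0.0, -0.0, 0.0]
  -> [0.6663 0.096  0.2367]
[0.466, -0.896, -0.164] [0.0, 0.062, 0.004]
[0.476, -0.9, -0.102] [0.0, 0.063, 0.004]
[0.478, -0.905, -0.039] [0.0, 0.062, 0.004]
[0.471, -0.908, 0.022] [0.001, 0.063, 0.004]
  -> [ 0.4622 -0.2589  0.241 ]
[-0.518, -0.001, 0.537] [-0.001, 0.267, 0.0]
  -> [ 0.5017 -0.261   0.1777]
```

>>> apply_moves(linear=[[-0.02,0,-0.07],[-0.06,0,-0.2],[-0.11,0,-0.36],[-0.17,0,-0.54],[-0.232,0,-0.713]], delta_rot=[[0,0,0],[0,0,0],[0,0,0],[0,0,0],[0,0,0]], force=60)

```text
clock: 14.52
position: [0.6656, 0.0958, 0.1621]
tool_rot: [3.141, 0.314, 3.124]
force: [-0.1, 0.5, -2.3]
grip_width: 0.0574
finger_force: 64.3
```

>>> apply_moves(linear=[[-0.05,0,-0.15],[-0.1,0,-0.3],[-0.15,0,-0.45],[-0.2,0,-0.6],[-0.233,0,-0.713]], delta_rot=[[0,0,0],[0,0,0],[0,0,0],[0,0,0],[0,0,0]])

```text
clock: 14.93
position: [0.6661, 0.0958, 0.2378]
tool_rot: [3.141, 0.315, 3.123]
force: [0.1, 0.4, -1.3]
grip_width: 0.0576
finger_force: 64.3
```

>>> apply_moves(linear=[[0.05,-0.1,-0.02],[0.14,-0.27,-0.05],[0.24,-0.47,-0.09],[0.35,-0.68,-0.125],[0.466,-0.896,-0.164]], delta_rot=[[0,0.007,0],[0,0.02,0],[0,0.033,0],[0,0.047,0.003],[0,0.062,0.004]])

```text
clock: 15.35
position: [0.6136, 0.0058, 0.2366]
tool_rot: [3.139, 0.181, 3.115]
force: [0.3, -1.1, -1.1]
grip_width: 0.0572
finger_force: 64.5
```

>>> apply_moves(linear=[[0.095,-0.18,-0.02],[0.19,-0.36,-0.04],[0.29,-0.54,-0.06],[0.38,-0.72,-0.08],[0.476,-0.9,-0.102]], delta_rot=[[0,0.012,0],[0,0.025,0],[0,0.037,0],[0,0.05,0.003],[0,0.063,0.004]])

```text
clock: 15.77
position: [0.5626, -0.083, 0.2378]
tool_rot: [3.138, 0.049, 3.106]
force: [0.4, 0.6, -0.5]
grip_width: 0.0574
finger_force: 64.5
```

>>> apply_moves(linear=[[0.095,-0.18,-0.01],[0.19,-0.36,-0.02],[0.29,-0.54,-0.025],[0.38,-0.72,-0.03],[0.478,-0.905,-0.039]], delta_rot=[[0,0.012,0],[0,0.025,0],[0,0.037,0],[0,0.05,0.003],[0,0.062,0.004]])

```text
clock: 16.18
position: [0.5116, -0.1715, 0.2389]
tool_rot: [3.137, -0.08, 3.098]
force: [-1.0, -0.1, -1.8]
grip_width: 0.0575
finger_force: 64.5
```

>>> apply_moves(linear=[[0.1,-0.2,0.005],[0.21,-0.41,0.01],[0.32,-0.61,0.015],[0.4,-0.78,0.02],[0.471,-0.908,0.022]], delta_rot=[[0,0.014,0],[0,0.028,0],[0,0.042,0],[0,0.054,0.003],[0,0.063,0.004]])

```text
clock: 16.6
position: [0.4604, -0.2608, 0.2401]
tool_rot: [3.139, -0.212, 3.089]
force: [-0.6, -0.4, -2.1]
grip_width: 0.0572
finger_force: 64.5
```

>>> apply_moves(linear=[[-0.1,0,0.1],[-0.2,0,0.21],[-0.31,0,0.32],[-0.42,0,0.43],[-0.518,0,0.537]], delta_rot=[[0,0.053,0],[0,0.106,0],[0,0.16,0],[0,0.213,0],[0,0.267,0]])

```text
clock: 17.02
position: [0.5019, -0.2608, 0.1767]
tool_rot: [3.138, -0.774, 3.093]
force: [-0.4, -0.4, -0.6]
grip_width: 0.0575
finger_force: 64.6
```

>>> apply_moves(linear=[[0,0,0],[0,0,0],[0,0,0],[0,0,0],[0,0,0]], delta_rot=[[0,0,0],[0,0,0],[0,0,0],[0,0,0],[0,0,0]])

```text
clock: 17.43
position: [0.5016, -0.2616, 0.1798]
tool_rot: [3.14, -0.764, 3.091]
force: [-0.3, -0.2, -1.3]
grip_width: 0.0573
finger_force: 64.6
```

```bash
python3 - <<'E'
from tg import *
st();P,Q=tgt(28,.10,.02);s=monitor.observe();print(P,R.from_matrix(Q).as_euler('xyz'))
im,d=save('scene','s5');cv2.imwrite('pics/s5c.png',cv2.resize(im[130:250,220:380,::-1],(800,600)))
# side-on measurement of timer via wrist depth: display/front plane points
im,d=optics.grab_frame('wrist');C=cam('wrist');np.save('pics/w5.npy',d);cv2.imwrite('pics/w5.png',im[:,:,::-1])
E
```

```text
{'clock': 17.4333, 'position': [0.5016, -0.2616, 0.1798], 'tool_rot': [3.1402, -0.764, 3.0906], 'force': [-0.2578, -0.1637, -1.3177], 'grip_width': 0.0573, 'finger_force': 64.615, 'qpos': [0.2488, 0.9196, 0.0679, 1.2228, 0.1253, 1.7435, 1.8036]}
[ 0.50169784 -0.26101971  0.17775727] [ 3.13997587 -0.76698035  3.09040721]
```

View pics/s5c.png

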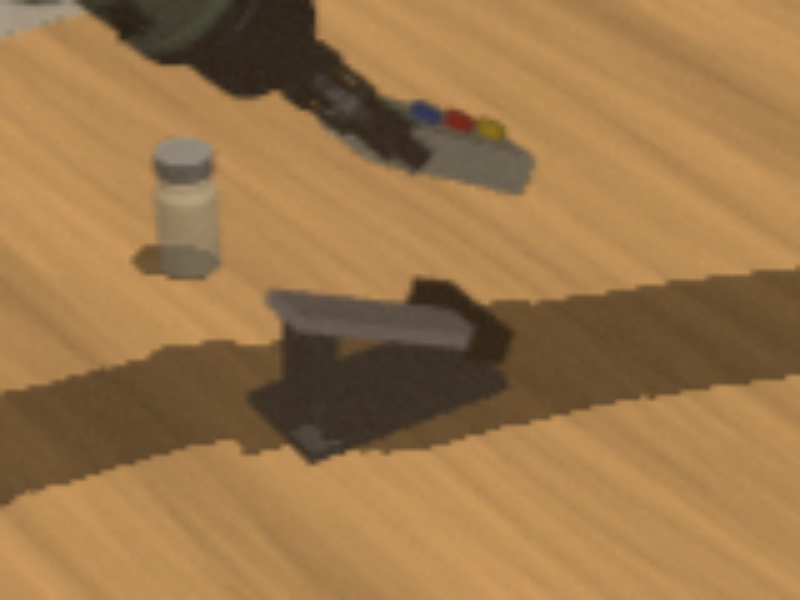

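The crop shows the timer held over the stand with keys blue (425,112), red (458,120), yellow (490,130) up and the foot toward the lip at (470,310). The shaker is clear. Next I'll check the held pose from the key centroids.

```bash
cat >> h.py <<'E'
def keys(im,d,C,box=None):
    hsv=cv2.cvtColor(im,cv2.COLOR_RGB2HSV);out={}
    for k,(lo,hi) in dict(yellow=((22,150,90),(33,255,255)),red=((174,150,70),(180,255,255)),blue=((100,140,50),(120,255,255))).items():
        m=cv2.inRange(hsv,lo,hi)
        if k=='red': m|=cv2.inRange(hsv,(0,190,70),(5,255,255))
        if box: 
            z=np.zeros_like(m);z[box[1]:box[3],box[0]:box[2]]=1;m*=z
        q=np.c_[np.nonzero(m)[::-1]]; 
        if len(q)<5: out[k]=None;continue
        nl,lab,stt,cen=cv2.connectedComponentsWithStats(m);i=1+stt[1:,4].argmax();q=np.c_[np.nonzero(lab==i)[::-1]];dd=d[q[:,1],q[:,0]];q=q[dd>.02]
        out[k]=(len(q),cen[i].round(1),np.median(pts(C,q,d),0) if len(q) else None)
    return out
E
python3 - <<'E'
from tg import *
s=monitor.observe();p=np.array(s['position']);Rc=R.from_euler('xyz',s['tool_rot']).as_matrix()
Rt=Rc@rel_R;o=p+Rc@rel_p
print('foot pred',o+Rt@[.013,0,0],'elev',np.degrees(np.arcsin(Rt[2,2])))
for k,z in dict(yellow=.02,red=.048,blue=.076).items():print(k,(o+Rt@[-.021,0,z]).round(4))
im=cv2.imread('pics/w5.png')[:,:,::-1].copy();d=np.load('pics/w5.npy');print('w',keys(im,d,cam('wrist')))
im=cv2.imread('pics/s5.png')[:,:,::-1].copy();d=np.load('pics/s5.npy');print('s',keys(im,d,cam('scene'),(290,140,330,165)))
# scene view of stand: depth-based ramp & lip
C=cam('scene');v,uu=np.mgrid[180:230,260:330];px=np.c_[uu.ravel(),v.ravel()];P=pts(C,px,d);
q=(P-foot);w=np.c_[q@u,q@np.cross(n,u),q@n];m=(w[:,0]>-.02)&(w[:,0]<.16)&(abs(w[:,1])<.05)&(w[:,2]>-.01)&(w[:,2]<.03);W=w[m]
r=W[(W[:,0]>.03)&(abs(W[:,1])<.02)&(abs(W[:,2])<.008)];print('ramp n',len(r),r.mean(0),np.polyfit(r[:,0],r[:,2],1))
l=W[(W[:,2]>.006)];print('lip/ears',len(l),np.percentile(l,[2,50,98],axis=0).round(4).tolist())
C=cam('top');d=np.load('pics/top0.npy');v,uu=np.mgrid[240:340,400:470];px=np.c_[uu.ravel(),v.ravel()];P=pts(C,px,d);q=(P-foot);w=np.c_[q@u,q@np.cross(n,u),q@n]
l=w[(w[:,2]>.006)&(w[:,2]<.03)&(abs(w[:,0])<.05)&(abs(w[:,1])<.06)];print('top lip/ears',len(l),np.percentile(l,[1,50,99],axis=0).round(4).tolist())
c=l[(abs(l[:,1])<.028)];print('lip centre u',np.percentile(c,[2,50,98],axis=0).round(4).tolist())
E
```

```text
foot pred [ 0.42838623 -0.2570961   0.13247212] elev 28.10230034275595
yellow [ 0.43   -0.2572  0.1719]
red [ 0.4547 -0.2585  0.1851]
blue [ 0.4793 -0.2597  0.1983]
w {'yellow': (684, array([317.9, 191.4]), array([ 0.43582197, -0.25768427,  0.17178308])), 'red': (939, array([318.2, 216.5]), array([ 0.46052613, -0.25878997,  0.18484627])), 'blue': (1407, array([318.6, 249.4]), array([ 0.48494246, -0.25985695,  0.19791631]))}
s {'yellow': (9, array([318. , 155.7]), array([ 0.43415607, -0.25278634,  0.16916163])), 'red': (7, array([311.1, 153.9]), array([ 0.46214943, -0.25064184,  0.18458136])), 'blue': None}
ramp n 175 [ 0.09542008  0.00260826 -0.00052471] [-0.01348433  0.00076197]
lip/ears 68 [[-0.0088, -0.0341, 0.0063], [-0.0007, 0.0041, 0.0103], [0.0213, 0.0409, 0.0143]]
top lip/ears 168 [[-0.0083, -0.0375, 0.0061], [-0.002, -0.0025, 0.0111], [0.0231, 0.0365, 0.0154]]
lip centre u [[-0.0083, -0.0271, 0.0066], [-0.0029, -0.0011, 0.011], [0.0001, 0.0277, 0.0153]]
```

```bash
python3 - <<'E'
from tg import *
s=monitor.observe();Rc=R.from_euler('xyz',s['tool_rot']).as_matrix()
np.savez('rel.npz',R=rel_R,p=rel_p+Rc.T@[.005,-.0004,-.0002])
E
python3 - <<'E'
from tg import *
plan([tgt(27,.03,.008)])
E
```

```text
[-0.597, 0.004, 0.411] [-0.0, 0.009, 0.0]
  -> [ 0.5162 -0.2616  0.1083]
```

>>> apply_moves(linear=[[-0.12,0,0.08],[-0.24,0,0.16],[-0.36,0,0.25],[-0.48,0,0.33],[-0.597,0.004,0.411]], delta_rot=[[0,0.002,0],[0,0.004,0],[0,0.006,0],[0,0.008,0],[0,0.009,0]])

```text
clock: 17.95
position: [0.5157, -0.261, 0.1038]
tool_rot: [3.138, -0.79, 3.093]
force: [0.6, 1.0, -1.9]
grip_width: 0.0575
finger_force: 64.6
```

>>> apply_moves(linear=[[0,0,0],[0,0,0],[0,0,0],[0,0,0],[0,0,0]], delta_rot=[[0,0,0],[0,0,0],[0,0,0],[0,0,0],[0,0,0]])

```text
clock: 18.37
position: [0.5161, -0.2613, 0.1068]
tool_rot: [3.139, -0.787, 3.092]
force: [-0.2, -0.5, -2.2]
grip_width: 0.0572
finger_force: 64.6
```

```bash
python3 - <<'E'
from tg import *
st();s=monitor.observe();p=np.array(s['position']);Rc=R.from_euler('xyz',s['tool_rot']).as_matrix()
Rt=Rc@rel_R;o=p+Rc@rel_p;fp=o+Rt@[.013,0,0]-foot
print('foot pred u,n',fp@u,fp@n,'elev',np.degrees(np.arcsin(Rt[2,2])))
for k,z in dict(yellow=.02,red=.048,blue=.076).items():print(k,(o+Rt@[-.021,0,z]).round(4))
im,d=save('wrist','w6');C=cam('wrist');print(keys(im,d,C))
v,uu=np.mgrid[0:480,0:640];px=np.c_[uu.ravel(),v.ravel()];P=pts(C,px,d);q=(P-foot);w=np.c_[q@u,q@np.cross(n,u),q@n];col=im.reshape(-1,3).max(1)
ok=d.ravel()>.03
l=w[ok&(col<70)&(w[:,2]>.006)&(w[:,2]<.02)&(abs(w[:,0])<.04)&(abs(w[:,1])<.05)];print('lip',len(l),np.percentile(l,[1,50,99],axis=0).round(4).tolist() if len(l) else '')
E
```

```text
{'clock': 18.3667, 'position': [0.5161, -0.2613, 0.1068], 'tool_rot': [3.1393, -0.7866, 3.0919], 'force': [-0.1812, -0.5139, -2.1758], 'grip_width': 0.0572, 'finger_force': 64.6196, 'qpos': [0.2457, 1.0406, 0.0627, 1.1739, 0.1205, 1.6956, 1.7862]}
foot pred u,n 0.007263975058581757 0.028957712293238378 elev 26.875777959749705
yellow [ 0.4493 -0.2576  0.1007]
red [ 0.4743 -0.2588  0.1133]
blue [ 0.4992 -0.2601  0.126 ]
{'yellow': (689, array([317.9, 191.3]), array([ 0.44999576, -0.25768   ,  0.10063516])), 'red': (942, array([318.2, 216.5]), array([ 0.47503857, -0.25865627,  0.11335092])), 'blue': (1403, array([318.6, 249.4]), array([ 0.49972241, -0.25980837,  0.12586172]))}
lip 0
```

View pics/w6.png

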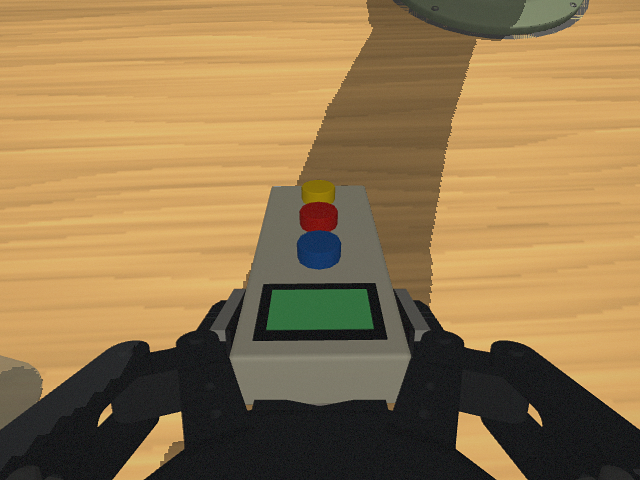

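```bash
python3 - <<'E'
from tg import *
s=monitor.observe();p=np.array(s['position']);Rc=R.from_euler('xyz',s['tool_rot']).as_matrix()
Rt=Rc@rel_R;o=p+Rc@rel_p
im=cv2.imread('pics/w6.png')[:,:,::-1].astype(int);d=np.load('pics/w6.npy');C=cam('wrist')
v,uu=np.mgrid[180:410,225:415];px=np.c_[uu.ravel(),v.ravel()];P=pts(C,px,d);q=(P-o)@Rt  # in timer coords
print('white face: col med');m=(d[px[:,1],px[:,0]]>.03)&(q[:,2]>-.03)&(q[:,2]<.16)&(abs(q[:,1])<.035)
col=im[px[:,1],px[:,0]];g=m&(col.min(1)>90)&(np.ptp(col,axis=1)<50)
f_=q[g&(q[:,2]<.08)&(abs(q[:,1])>.014)];print('front face x',np.percentile(f_[:,0],[10,50,90]).round(4),np.polyfit(f_[:,2],f_[:,0],1),'z min',np.percentile(f_[:,2],[.5,2,5]).round(4),'y',np.percentile(f_[:,1],[1,99]).round(4))
e=q[g&(px[:,1]>362)&(px[:,1]<395)&(abs(q[:,1])<.02)];print('head face z',np.percentile(e[:,2],[10,50,90]).round(4),'x',np.percentile(e[:,0],[2,98]).round(4))
E
```

```text
white face: col med
front face x [-0.0153 -0.0148 -0.0143] [-0.00032927 -0.01477633] z min [-0.0012  0.0007  0.0052] y [-0.0275  0.028 ]
head face z [0.1251 0.1256 0.1261] x [-0.0123  0.004 ]
```

The wrist view looks from the head side, so the key walls biased the centroids. Fitting the front and head faces shows the original grasp estimate was right to about 1–2 mm, so I'm reverting to it.

```bash
python3 - <<'E'
from tg import *
s=monitor.observe();Rc=R.from_euler('xyz',s['tool_rot']).as_matrix();Rt=Rc@rel_R
np.savez('rel.npz',R=rel_R,p=rel_p+Rc.T@(Rt@[-.0015,0,-.0035]))
E
python3 - <<'E'
from tg import *
plan([tgt(26.5,.006,.004),tgt(26,.001,.0035)])
E
```

```text
[-0.235, -0.004, 0.081] [-0.0, 0.003, 0.001]
  -> [ 0.5268 -0.2622  0.0844]
[-0.053, -0.0, 0.023] [-0.0, 0.004, -0.0]
  -> [ 0.5289 -0.2623  0.0791]
```

>>> apply_moves(linear=[[-0.05,0,0.016],[-0.1,0,0.033],[-0.15,0,0.05],[-0.2,-0.003,0.068],[-0.235,-0.004,0.081]], delta_rot=[[0,0,0],[0,0,0],[0,0.002,0],[0,0.003,0],[0,0.003,0]])

```text
clock: 18.83
position: [0.5267, -0.2619, 0.0826]
tool_rot: [3.138, -0.795, 3.093]
force: [-0.2, 0.8, -2.3]
grip_width: 0.0574
finger_force: 64.6
```

>>> apply_moves(linear=[[-0.01,0,0.005],[-0.02,0,0.01],[-0.03,0,0.014],[-0.04,0,0.018],[-0.04,0,0.018]], delta_rot=[[0,0,0],[0,0,0],[0,0.002,0],[0,0.003,0],[0,0.003,0]])

```text
clock: 19.25
position: [0.5282, -0.2621, 0.0794]
tool_rot: [3.139, -0.801, 3.093]
force: [-0.2, -0.4, -2.2]
grip_width: 0.0575
finger_force: 64.6
```

```bash
python3 - <<'E'
from tg import *
st();s=monitor.observe();p=np.array(s['position']);Rc=R.from_euler('xyz',s['tool_rot']).as_matrix()
Rt=Rc@rel_R;o=p+Rc@rel_p;fp=o+Rt@[.013,0,0]-foot
print('foot pred u,n',fp@u,fp@n,'elev',np.degrees(np.arcsin(Rt[2,2])))
im,d=save('scene','s7');cv2.imwrite('pics/s7c.png',cv2.resize(im[160:235,250:350,::-1],(800,600),interpolation=2))
E
```

```text
{'clock': 19.25, 'position': [0.5282, -0.2621, 0.0794], 'tool_rot': [3.1387, -0.8007, 3.0926], 'force': [-0.1576, -0.3689, -2.2058], 'grip_width': 0.0575, 'finger_force': 64.6165, 'qpos': [0.2433, 1.1033, 0.0623, 1.1159, 0.1179, 1.7055, 1.7825]}
foot pred u,n 0.002962068033691908 0.0016099981619729661 elev 26.066719609159477
```

View pics/s7c.png

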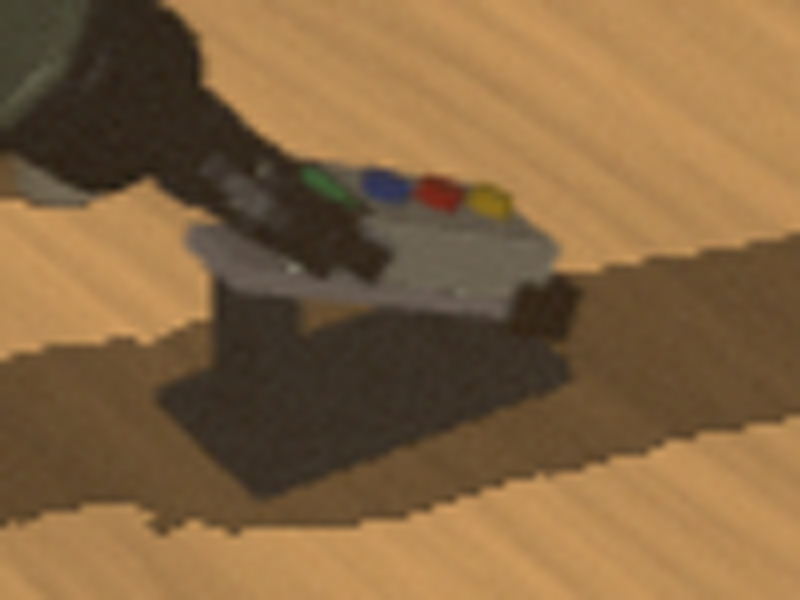

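The crop shows the timer just above the ramp with its foot inside the lip at (540,300), keys up. Lowering to contact.

>>> apply_moves(linear=[[-0.004,0,0.002],[-0.008,0,0.004],[-0.012,0,0.006],[-0.016,0,0.007],[-0.018,0,0.008]], delta_rot=[[0,0,0],[0,0.002,0],[0,0.003,0],[0,0.005,0],[0,0.005,0]])

```text
clock: 19.72
position: [0.5288, -0.262, 0.0777]
tool_rot: [3.139, -0.812, 3.093]
force: [-0.2, 0.6, 0.1]
grip_width: 0.0572
finger_force: 64.6
```

>>> apply_moves(linear=[[-0.004,0,0.002],[-0.008,0,0.004],[-0.01,0,0.005],[-0.01,0,0.005],[-0.01,0,0.005]], delta_rot=[[0,0,0],[0,0.001,0],[0,0.002,0],[0,0.002,0],[0,0.002,0]])

```text
clock: 20.13
position: [0.5291, -0.2621, 0.0771]
tool_rot: [3.139, -0.816, 3.092]
force: [-0.6, 1.9, 5.0]
grip_width: 0.0574
finger_force: 65.2
```

```bash
cat > chk.py <<'E'
from tg import *
st();s=monitor.observe();p=np.array(s['position']);Rc=R.from_euler('xyz',s['tool_rot']).as_matrix()
Rt=Rc@rel_R;o=p+Rc@rel_p;fp=o+Rt@[.013,0,0]-foot
print('foot pred u,n',fp@u,fp@n,'elev',np.degrees(np.arcsin(Rt[2,2])))
E
python3 chk.py
```

```text
{'clock': 20.1333, 'position': [0.5291, -0.2621, 0.0771], 'tool_rot': [3.1389, -0.8156, 3.0924], 'force': [-0.5572, 1.8587, 5.0188], 'grip_width': 0.0574, 'finger_force': 65.223, 'qpos': [0.2418, 1.1179, 0.0639, 1.0987, 0.1187, 1.7228, 1.7829]}
foot pred u,n 0.002686214572332924 0.0003383366240851183 elev 25.215302280839104
```

>>> apply_moves(linear=[[0.001,0,0.003],[0.002,0,0.006],[0.003,0,0.009],[0.004,0,0.012],[0.005,0,0.014]], delta_rot=[[0,0,0],[0,0,0],[0,0,0],[0,0,0],[0,0,0]])

```text
clock: 20.55
position: [0.5278, -0.2622, 0.0765]
tool_rot: [3.139, -0.815, 3.092]
force: [0.1, -0.2, 4.7]
grip_width: 0.0572
finger_force: 65.3
```

>>> apply_moves(linear=[[0.001,0,0.003],[0.002,0,0.006],[0.003,0,0.008],[0.003,0,0.008],[0.003,0,0.008]], delta_rot=[[0,0,0],[0,0,0],[0,0,0],[0,0,0],[0,0,0]])

```text
clock: 20.97
position: [0.527, -0.2622, 0.0761]
tool_rot: [3.139, -0.815, 3.092]
force: [0.2, 0.6, 5.9]
grip_width: 0.0576
finger_force: 65.3
```

>>> apply_moves(linear=[[0.001,0,0.003],[0.002,0,0.006],[0.003,0,0.009],[0.004,0,0.012],[0.004,0,0.012]], delta_rot=[[0,0,0],[0,0,0],[0,0,0],[0,0,0],[0,0,0]])

```text
clock: 21.38
position: [0.5258, -0.2621, 0.0755]
tool_rot: [3.139, -0.815, 3.092]
force: [0.3, 0.2, 4.7]
grip_width: 0.0576
finger_force: 65.3
```

>>> apply_moves(linear=[[0.001,0,0.003],[0.002,0,0.006],[0.002,0,0.007],[0.002,0,0.007],[0.002,0,0.007]], delta_rot=[[0,0,0],[0,0,0],[0,0,0],[0,0,0],[0,0,0]])

```text
clock: 21.8
position: [0.5256, -0.2621, 0.0755]
tool_rot: [3.139, -0.814, 3.092]
force: [4.7, -0.4, 7.7]
grip_width: 0.0574
finger_force: 65.6
```

Foot has met the lip at about 5 N. Releasing, then backing off along the tool axis.

>>> apply_moves(linear=[[0,0,0],[0,0,0],[0,0,0],[0,0,0],[0,0,0]], delta_rot=[[0,0,0],[0,0,0],[0,0,0],[0,0,0],[0,0,0]], gripper=1, force=20)

```text
clock: 22.22
position: [0.5251, -0.2619, 0.0747]
tool_rot: [3.139, -0.815, 3.093]
force: [-0.1, -0.0, 0.8]
grip_width: 0.0851
finger_force: 0.0
```

>>> apply_moves(linear=[[0,0,0],[0,0,-0.05],[0,0,-0.15],[0,0,-0.3],[0,0,-0.45]], delta_rot=[[0,0,0],[0,0,0],[0,0,0],[0,0,0],[0,0,0]])

```text
clock: 22.63
position: [0.5584, -0.2636, 0.1064]
tool_rot: [3.139, -0.815, 3.093]
force: [0.5, -0.1, -0.0]
grip_width: 0.0855
finger_force: 0.0
```

>>> apply_moves(linear=[[0,0,-0.1],[0,0,-0.25],[0,0,-0.4],[0,0,-0.55],[0,0,-0.7]], delta_rot=[[0,0,0],[0,0,0],[0,0,0],[0,0,0],[0,0,0]])

```text
clock: 23.05
position: [0.5921, -0.2649, 0.1416]
tool_rot: [3.139, -0.808, 3.093]
force: [-0.1, -1.0, -2.0]
grip_width: 0.0855
finger_force: 0.0
```

```bash
python3 - <<'E'
from tg import *
st();p=np.array(monitor.observe()['position'])
# rise, go over the keys, tool phi=12, shut
T=tool(87,12); blue=foot+.076*u+.034*n; yel=foot+.020*u+.034*n; print('blue',blue,'yellow',yel)
plan([((.58,-.262,.24),tool(87,-20)),(blue+.12*n+[0,0,.02],T)])
E
```

```text
{'clock': 23.05, 'position': [0.5921, -0.2649, 0.1416], 'tool_rot': [3.1394, -0.8084, 3.0925], 'force': [-0.1064, -0.9691, -2.0083], 'grip_width': 0.0855, 'finger_force': 0.0, 'qpos': [0.1147, 1.1944, 0.4119, 0.8323, -0.1172, 1.9325, 1.9567]}
blue [ 0.50693567 -0.26085285  0.09493345] yellow [ 0.45625199 -0.25819663  0.07126683]
[0.797, 0.025, -0.591] [0.0, -0.219, 0.001]
  -> [ 0.58  -0.262  0.24 ]
[0.553, -0.014, 0.289] [0.0, -0.134, 0.0]
[0.611, -0.013, 0.124] [0.0, -0.133, -0.0]
  -> [ 0.4563 -0.2582  0.2237]
```

>>> apply_moves(linear=[[0.16,0,-0.12],[0.32,0.01,-0.24],[0.48,0.015,-0.35],[0.64,0.02,-0.47],[0.797,0.025,-0.591]], delta_rot=[[0,-0.044,0],[0,-0.088,0],[0,-0.13,0],[0,-0.175,0],[0,-0.219,0]], gripper=-1)

```text
clock: 23.47
position: [0.5801, -0.2613, 0.242]
tool_rot: [-3.141, -0.345, 3.092]
force: [0.9, -0.8, -0.0]
grip_width: 0.0258
finger_force: 0.0
```

>>> apply_moves(linear=[[0.11,0,0.06],[0.22,0,0.12],[0.33,-0.01,0.17],[0.44,-0.01,0.23],[0.553,-0.014,0.289]], delta_rot=[[0,-0.027,0],[0,-0.054,0],[0,-0.08,0],[0,-0.107,0],[0,-0.134,0]])

```text
clock: 23.88
position: [0.5178, -0.2596, 0.2329]
tool_rot: [-3.141, -0.066, 3.092]
force: [0.0, -0.0, 0.5]
grip_width: 0.0002
finger_force: 0.0
```

>>> apply_moves(linear=[[0.12,0,0.025],[0.24,0,0.05],[0.37,-0.01,0.075],[0.49,-0.01,0.1],[0.611,-0.013,0.124]], delta_rot=[[0,-0.027,0],[0,-0.054,0],[0,-0.08,0],[0,-0.107,0],[0,-0.133,0]])

```text
clock: 24.3
position: [0.4559, -0.258, 0.2248]
tool_rot: [-3.141, 0.213, 3.092]
force: [1.6, -0.3, 0.1]
grip_width: -0.0001
finger_force: 0.0
```

>>> apply_moves(linear=[[0,0,0],[0,0,0],[0,0,0],[0,0,0],[0,0,0]], delta_rot=[[0,0,0],[0,0,0],[0,0,0],[0,0,0],[0,0,0]])

```text
clock: 24.72
position: [0.4569, -0.2578, 0.2241]
tool_rot: [-3.141, 0.209, 3.092]
force: [0.1, -0.0, 0.2]
grip_width: 0.0
finger_force: 0.0
```

```bash
python3 - <<'E'
from tg import *
st();im,d=save('wrist','w8');C=cam('wrist')
K=keys(im,d,C)
for k,vv in K.items():
    if vv: q=vv[2]-foot;print(k,vv[1],vv[2].round(4),'u,v,n',(q@u).round(4),(q@np.cross(n,u)).round(4),(q@n).round(4))
# rays on plane n=.034
o,r=rays(C,[vv[1] for vv in K.values() if vv]); t=(.034-(o-foot)@n)/(r@n); X=o+r*t[:,None]-foot; print('ray u,v',np.c_[X@u,X@np.cross(n,u)].round(4))
# timer front-face extents from depth
vv,uu=np.mgrid[0:480,0:640];px=np.c_[uu.ravel(),vv.ravel()];P=pts(C,px,d);q=P-foot;w=np.c_[q@u,q@np.cross(n,u),q@n]
m=(d.ravel()>.03)&(w[:,0]>-.02)&(w[:,0]<.15)&(abs(w[:,1])<.05)&(abs(w[:,2]-.026)<.006);W=w[m];print('front',len(W),np.percentile(W,[.5,50,99.5],axis=0).round(4).tolist(),np.polyfit(W[:,0],W[:,2],1))
E
```

```text
{'clock': 24.7167, 'position': [0.4569, -0.2578, 0.2241], 'tool_rot': [-3.1414, 0.2087, 3.0923], 'force': [0.1368, -0.0389, 0.1626], 'grip_width': 0.0, 'finger_force': 0.0, 'qpos': [0.1791, 0.3003, 0.3361, 2.0352, -0.3093, 0.6544, 2.2439]}
yellow [317.8 187.3] [ 0.454  -0.2579  0.0714] u,v,n 0.0179 0.0002 0.0351
red [318.2 221.2] [ 0.4793 -0.2588  0.083 ] u,v,n 0.0459 0.0006 0.0349
blue [318.4 254.6] [ 0.5044 -0.2599  0.0947] u,v,n 0.0736 0.0008 0.0349
ray u,v [[0.0179 0.0002]
 [0.0459 0.0006]
 [0.0736 0.0008]]
front 7339 [[-0.0017, -0.0284, 0.0248], [0.0533, 0.0004, 0.027], [0.1089, 0.0297, 0.029]] [0.00179968 0.02687915]
```

View pics/w8.png

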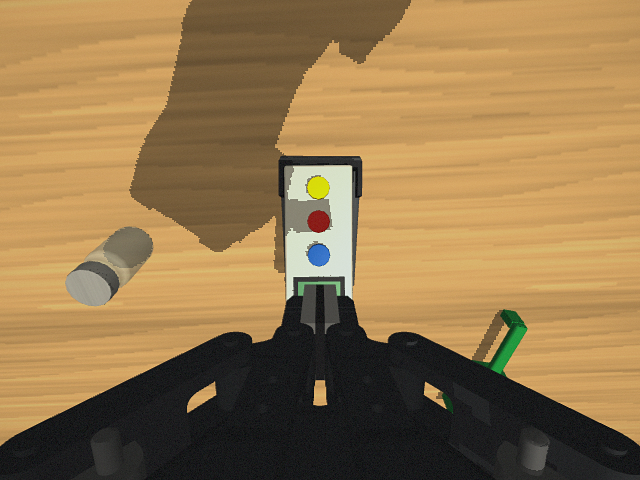

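The wrist view shows the timer home with its foot in the black lip (320,165), and keys yellow (318,187), red (318,221), blue (318,254). Measured key tops are at ramp distance 18, 46 and 74 mm, which fits the foot touching the lip. Moving above blue.

```bash
cat > press.py <<'E'
from tg import *
import sys
T=tool(87,12);K=dict(blue=np.array([.5044,-.2599,.0947]),yellow=np.array([.4540,-.2579,.0714]))
def at(k,gap): return K[k]-.005*u+(.0025+gap)*n,T
if __name__=='__main__':
    st();plan([at(a.split(':')[0],float(a.split(':')[1])) for a in sys.argv[1:]])
E
python3 press.py blue:.03 blue:.006 blue:.001
```

```text
{'clock': 24.7667, 'position': [0.4568, -0.2578, 0.2241], 'tool_rot': [-3.1415, 0.2086, 3.0922], 'force': [0.4987, 0.2144, 0.0521], 'grip_width': 0.0, 'finger_force': 0.0, 'qpos': [0.1792, 0.3002, 0.3362, 2.0355, -0.3094, 0.6543, 2.244]}
[-0.038, 0.002, 0.53] [0.0, -0.0, 0.001]
[-0.039, 0.002, 0.529] [0.0, -0.0, 0.0]
  -> [ 0.4862 -0.2589  0.1221]
[-0.054, -0.0, 0.234] [0.0, -0.0, 0.0]
  -> [ 0.4963 -0.2594  0.1003]
[-0.011, -0.001, 0.049] [0.0, -0.0, 0.0]
  -> [ 0.4984 -0.2596  0.0957]
```

>>> apply_moves(linear=[[-0.02,0,0.2],[-0.03,0,0.4],[-0.05,0,0.6],[-0.065,0,0.8],[-0.077,0.004,0.96]], delta_rot=[[0,0,0],[0,0,0],[0,0,0],[0,0,0],[0,0,0]])

```text
clock: 25.18
position: [0.4841, -0.2586, 0.1303]
tool_rot: [3.141, 0.208, 3.092]
force: [0.0, 0.0, -0.4]
grip_width: -0.0004
finger_force: 0.0
```

>>> apply_moves(linear=[[-0.01,0,0.11],[-0.02,0,0.17],[-0.03,0,0.23],[-0.045,0,0.29],[-0.054,0,0.333]], delta_rot=[[0,0,0],[0,0,0],[0,0,0],[0,0,0],[0,0,0]])

```text
clock: 25.6
position: [0.4963, -0.2597, 0.1004]
tool_rot: [-3.141, 0.21, 3.091]
force: [-0.8, 0.2, 0.2]
grip_width: 0.0001
finger_force: 0.0
```

```bash
python3 press.py blue:.001 blue:-.003
```

```text
{'clock': 25.6, 'position': [0.4963, -0.2597, 0.1004], 'tool_rot': [-3.1413, 0.2097, 3.0915], 'force': [-0.831, 0.1732, 0.1661], 'grip_width': 0.0001, 'finger_force': 0.0, 'qpos': [0.2774, 0.5456, 0.1904, 2.0484, -0.4676, 0.3979, 2.3701]}
[-0.011, 0.002, 0.05] [0.0, 0.0, 0.001]
  -> [ 0.4984 -0.2596  0.0957]
[-0.009, -0.0, 0.039] [0.0, 0.0, 0.0]
  -> [ 0.5001 -0.2597  0.0921]
```

>>> apply_moves(linear=[[-0.003,0,0.015],[-0.006,0,0.03],[-0.009,0,0.042],[-0.013,0,0.06],[-0.015,0,0.07]], delta_rot=[[0,0,0],[0,0,0],[0,0,0],[0,0,0],[0,0,0]])

```text
clock: 26.02
position: [0.4989, -0.2597, 0.094]
tool_rot: [-3.141, 0.209, 3.091]
force: [-0.4, 0.1, 1.4]
grip_width: -0.0001
finger_force: 0.5
```

>>> apply_moves(linear=[[-0.002,0,0.005],[-0.003,0,0.01],[-0.004,0,0.015],[-0.005,0,0.02],[-0.005,0,0.02]], delta_rot=[[0,0,0],[0,0,0],[0,0,0],[0,0,0],[0,0,0]])

```text
clock: 26.43
position: [0.4997, -0.2598, 0.0921]
tool_rot: [-3.141, 0.209, 3.091]
force: [0.0, 0.0, 2.3]
grip_width: -0.0003
finger_force: 1.3
```

>>> apply_moves(linear=[[-0.001,0,0.004],[-0.002,0,0.008],[-0.003,0,0.012],[-0.004,0,0.015],[-0.004,0,0.015]], delta_rot=[[0,0,0],[0,0,0],[0,0,0],[0,0,0],[0,0,0]])

```text
clock: 26.85
position: [0.5004, -0.2598, 0.0906]
tool_rot: [-3.142, 0.209, 3.091]
force: [-0.1, -0.6, 4.3]
grip_width: -0.0001
finger_force: 1.9
```

>>> apply_moves(linear=[[0,0,0.001],[0,0,0.002],[-0.001,0,0.005],[-0.001,0,0.005],[-0.001,0,0.005]], delta_rot=[[0,0,0],[0,0,0],[0,0,0],[0,0,0],[0,0,0]])

```text
clock: 27.27
position: [0.5006, -0.2598, 0.0902]
tool_rot: [-3.142, 0.209, 3.091]
force: [-0.3, 0.6, 4.5]
grip_width: -0.0002
finger_force: 2.0
```

>>> apply_moves(linear=[[0,0,0.002],[-0.001,0,0.005],[-0.001,0,0.007],[-0.001,0,0.007],[-0.001,0,0.007]], delta_rot=[[0,0,0],[0,0,0],[0,0,0],[0,0,0],[0,0,0]])

```text
clock: 27.68
position: [0.5009, -0.2598, 0.0896]
tool_rot: [-3.141, 0.209, 3.091]
force: [0.5, 0.2, 5.6]
grip_width: 0.0004
finger_force: 2.3
```

```bash
python3 - <<'E'
from press import *
st();p=np.array(monitor.observe()['position']);q=p-foot;print('TCP u,n',q@u,q@n)
plan([at('blue',.008),at('blue',.03),at('yellow',.03),at('yellow',.008)])
E
```

```text
{'clock': 27.6833, 'position': [0.5009, -0.2598, 0.0896], 'tool_rot': [-3.1415, 0.2092, 3.0914], 'force': [0.5008, 0.2411, 5.5764], 'grip_width': 0.0004, 'finger_force': 2.326, 'qpos': [0.2849, 0.5689, 0.1767, 2.0426, -0.4768, 0.3795, 2.3761]}
TCP u,n 0.0681763095306188 0.031715662776165096
[0.027, 0.001, -0.134] [0.0, -0.0, 0.001]
  -> [ 0.4954 -0.2595  0.1021]
[0.05, 0.001, -0.214] [0.0, -0.0, 0.0]
  -> [ 0.4861 -0.2589  0.122 ]
[0.541, -0.007, 0.123] [0.0, -0.0, 0.0]
  -> [ 0.4358 -0.257   0.0987]
[-0.049, 0.0, 0.214] [0.0, -0.0, 0.0]
  -> [ 0.445  -0.2574  0.0788]
```

```bash
python3 - <<'E'
from press import *
Ty=tool(87,6); Y=lambda g:(K['yellow']-.005*u+(.0036+g)*n,Ty)
plan([at('blue',.008),at('blue',.025),Y(.025),Y(.003)])
plan([Y(.003),Y(-.0045)],start=Y(.003))
E
```

```text
[0.027, 0.001, -0.134] [0.0, -0.0, 0.001]
  -> [ 0.4954 -0.2595  0.1021]
[0.038, 0.0, -0.166] [0.0, -0.0, 0.0]
  -> [ 0.4883 -0.2591  0.1176]
[0.545, -0.006, 0.113] [0.0, 0.05, 0.0]
  -> [ 0.4374 -0.257   0.0952]
[-0.072, 0.0, 0.208] [0.0, -0.0, 0.0]
  -> [ 0.4467 -0.2575  0.0752]
[0.0, 0.0, 0.0] [0.0, 0.0, 0.0]
  -> [ 0.4467 -0.2575  0.0753]
[-0.024, -0.0, 0.071] [0.0, 0.0, 0.0]
  -> [ 0.4498 -0.2577  0.0685]
```

>>> apply_moves(linear=[[0.006,0,-0.03],[0.012,0,-0.06],[0.017,0,-0.085],[0.022,0,-0.11],[0.027,0,-0.134]], delta_rot=[[0,0,0],[0,0,0],[0,0,0],[0,0,0],[0,0,0]])

```text
clock: 28.1
position: [0.4951, -0.2594, 0.1023]
tool_rot: [3.141, 0.209, 3.091]
force: [-0.1, -0.3, 1.0]
grip_width: 0.0001
finger_force: 0.0
```

>>> apply_moves(linear=[[0.01,0,-0.05],[0.02,0,-0.1],[0.03,0,-0.13],[0.038,0,-0.166],[0.038,0,-0.166]], delta_rot=[[0,0,0],[0,0,0],[0,0,0],[0,0,0],[0,0,0]])

```text
clock: 28.52
position: [0.4881, -0.2593, 0.1182]
tool_rot: [-3.141, 0.21, 3.091]
force: [-0.1, -0.3, -0.2]
grip_width: -0.0002
finger_force: 0.0
```

>>> apply_moves(linear=[[0.11,0,0.02],[0.22,0,0.045],[0.33,-0.003,0.07],[0.44,-0.005,0.09],[0.545,-0.006,0.113]], delta_rot=[[0,0.01,0],[0,0.02,0],[0,0.03,0],[0,0.04,0],[0,0.05,0]])

```text
clock: 28.93
position: [0.4358, -0.2571, 0.0944]
tool_rot: [3.141, 0.101, 3.091]
force: [0.2, 0.2, 0.4]
grip_width: 0.0001
finger_force: 0.0
```

>>> apply_moves(linear=[[0,0,0],[0,0,0],[0,0,0],[0,0,0],[0,0,0]], delta_rot=[[0,0,0],[0,0,0],[0,0,0],[0,0,0],[0,0,0]])

```text
clock: 29.35
position: [0.4376, -0.2573, 0.0953]
tool_rot: [-3.141, 0.105, 3.091]
force: [0.1, 0.7, 0.5]
grip_width: 0.0001
finger_force: 0.0
```

```bash
python3 - <<'E'
from press import *
st()
im,d=save('wrist','w9');C=cam('wrist')
for k,vv in keys(im,d,C).items():
    if vv and vv[2] is not None: q=vv[2]-foot;print(k,vv[0],vv[1],vv[2].round(4),'u,v,n',(q@u).round(4),(q@np.cross(n,u)).round(4),(q@n).round(4))
Ty=tool(87,6); Y=lambda g:(K['yellow']-.005*u+(.0036+g)*n,Ty)
plan([Y(.003),Y(-.003)])
E
```

```text
{'clock': 29.35, 'position': [0.4376, -0.2573, 0.0953], 'tool_rot': [-3.1415, 0.1049, 3.0915], 'force': [0.1039, 0.7032, 0.4642], 'grip_width': 0.0001, 'finger_force': 0.0, 'qpos': [0.2399, 0.5288, 0.2642, 2.1047, -0.4023, 0.4582, 2.3397]}
blue 145 [319.6 399.9] [ 0.4977 -0.259   0.091 ] u,v,n 0.0659 0.0013 0.0344
[-0.071, 0.002, 0.209] [0.0, 0.0, 0.001]
  -> [ 0.4467 -0.2575  0.0752]
[-0.019, 0.0, 0.056] [0.0, 0.0, 0.0]
  -> [ 0.4492 -0.2577  0.0699]
```

>>> apply_moves(linear=[[-0.018,0,0.05],[-0.035,0,0.1],[-0.05,0,0.15],[-0.062,0,0.185],[-0.071,0.002,0.209]], delta_rot=[[0,0,0],[0,0,0],[0,0,0],[0,0,0],[0,0,0]])

```text
clock: 29.82
position: [0.4466, -0.2574, 0.0744]
tool_rot: [3.141, 0.104, 3.091]
force: [-0.2, -0.3, -0.2]
grip_width: 0.0001
finger_force: 0.0
```

>>> apply_moves(linear=[[-0.004,0,0.012],[-0.008,0,0.024],[-0.012,0,0.035],[-0.016,0,0.047],[-0.016,0,0.047]], delta_rot=[[0,0,0],[0,0,0],[0,0,0],[0,0,0],[0,0,0]])

```text
clock: 30.23
position: [0.4486, -0.2576, 0.0705]
tool_rot: [-3.142, 0.104, 3.091]
force: [-1.2, -0.4, 1.7]
grip_width: 0.0001
finger_force: 0.8
```

>>> apply_moves(linear=[[-0.002,0,0.005],[-0.003,0,0.01],[-0.005,0,0.015],[-0.006,0,0.019],[-0.006,0,0.019]], delta_rot=[[0,0,0],[0,0,0],[0,0,0],[0,0,0],[0,0,0]])

```text
clock: 30.65
position: [0.4494, -0.2577, 0.0688]
tool_rot: [-3.142, 0.104, 3.091]
force: [-1.0, 0.4, 1.4]
grip_width: 0.0
finger_force: 1.5
```

>>> apply_moves(linear=[[-0.002,0,0.005],[-0.003,0,0.01],[-0.005,0,0.015],[-0.006,0,0.019],[-0.006,0,0.019]], delta_rot=[[0,0,0],[0,0,0],[0,0,0],[0,0,0],[0,0,0]])

```text
clock: 31.07
position: [0.4502, -0.2577, 0.0669]
tool_rot: [-3.141, 0.104, 3.091]
force: [-0.0, -0.4, 4.2]
grip_width: -0.0001
finger_force: 2.3
```

>>> apply_moves(linear=[[0,0,0.002],[-0.001,0,0.005],[-0.002,0,0.007],[-0.002,0,0.007],[-0.002,0,0.007]], delta_rot=[[0,0,0],[0,0,0],[0,0,0],[0,0,0],[0,0,0]])

```text
clock: 31.48
position: [0.4504, -0.2577, 0.0664]
tool_rot: [-3.142, 0.105, 3.091]
force: [-3.1, 0.3, 9.8]
grip_width: -0.0
finger_force: 5.1
```

```bash
python3 - <<'E'
from press import *
st();p=np.array(monitor.observe()['position']);q=p-foot;print('TCP u,n',q@u,q@n)
Ty=tool(87,6); Y=lambda g:(K['yellow']-.005*u+(.0036+g)*n,Ty)
plan([Y(.02),at('blue',.025),at('blue',.004)])
E
```

```text
{'clock': 31.4833, 'position': [0.4504, -0.2577, 0.0664], 'tool_rot': [-3.1416, 0.1045, 3.0913], 'force': [-3.1453, 0.3111, 9.8051], 'grip_width': -0.0, 'finger_force': 5.1464, 'qpos': [0.2597, 0.5933, 0.2273, 2.088, -0.4299, 0.4082, 2.3538]}
TCP u,n 0.012676510113627177 0.032087700669087026
[0.084, 0.0, -0.252] [0.0, -0.0, 0.001]
  -> [ 0.4395 -0.2572  0.0906]
[-0.514, 0.007, -0.216] [0.0, -0.05, -0.0]
  -> [ 0.4883 -0.259   0.1175]
[-0.047, -0.0, 0.204] [0.0, -0.0, -0.0]
  -> [ 0.4971 -0.2595  0.0985]
```

>>> apply_moves(linear=[[0.015,0,-0.05],[0.03,0,-0.1],[0.05,0,-0.15],[0.067,0,-0.2],[0.084,0,-0.252]], delta_rot=[[0,0,0],[0,0,0],[0,0,0],[0,0,0],[0,0,0]])

```text
clock: 31.9
position: [0.4392, -0.257, 0.0909]
tool_rot: [3.142, 0.104, 3.091]
force: [0.3, -0.1, 0.7]
grip_width: -0.0001
finger_force: 0.0
```

>>> apply_moves(linear=[[-0.1,0,-0.06],[-0.2,0,-0.11],[-0.3,0.003,-0.15],[-0.41,0.005,-0.185],[-0.514,0.007,-0.216]], delta_rot=[[0,-0.01,0],[0,-0.02,0],[0,-0.03,0],[0,-0.04,0],[0,-0.05,0]])

```text
clock: 32.32
position: [0.4897, -0.2589, 0.1179]
tool_rot: [-3.141, 0.212, 3.092]
force: [0.1, 0.5, 0.3]
grip_width: 0.0002
finger_force: 0.0
```

>>> apply_moves(linear=[[0,0,0],[0,0,0],[0,0,0],[0,0,0],[0,0,0]], delta_rot=[[0,0,0],[0,0,0],[0,0,0],[0,0,0],[0,0,0]])

```text
clock: 32.73
position: [0.488, -0.2588, 0.117]
tool_rot: [3.142, 0.208, 3.091]
force: [0.0, -0.8, -0.4]
grip_width: 0.0002
finger_force: 0.0
```

```bash
python3 - <<'E'
from press import *
st();im,d=save('wrist','w10');C=cam('wrist')
for k,vv in keys(im,d,C).items():
    if vv and vv[2] is not None: q=vv[2]-foot;print(k,vv[0],vv[1],vv[2].round(4),'u,v,n',(q@u).round(4),(q@np.cross(n,u)).round(4),(q@n).round(4))
plan([at('blue',.004),at('blue',-.003)])
E
```

```text
{'clock': 32.7333, 'position': [0.488, -0.2588, 0.117], 'tool_rot': [3.1415, 0.2084, 3.0913], 'force': [0.0124, -0.7603, -0.3893], 'grip_width': 0.0002, 'finger_force': 0.0, 'qpos': [0.2641, 0.5088, 0.2132, 2.0578, -0.4513, 0.4283, 2.3589]}
yellow 1006 [315.6 196. ] [ 0.4542 -0.258   0.0714] u,v,n 0.0182 0.0001 0.035
red 932 [316.1 250.2] [ 0.4795 -0.259   0.0832] u,v,n 0.0461 0.0004 0.035
[-0.05, -0.002, 0.201] [0.0, -0.0, 0.001]
  -> [ 0.4971 -0.2595  0.0985]
[-0.016, -0.0, 0.068] [0.0, -0.0, -0.0]
  -> [ 0.5001 -0.2596  0.0922]
```

Yellow and red are up at n = 35 mm and the timer hasn't moved. Pressing blue again, a little deeper.

>>> apply_moves(linear=[[-0.012,0,0.05],[-0.025,0,0.1],[-0.037,0,0.15],[-0.045,0,0.18],[-0.05,0,0.201]], delta_rot=[[0,0,0],[0,0,0],[0,0,0],[0,0,0],[0,0,0]])

```text
clock: 33.2
position: [0.4974, -0.2592, 0.0979]
tool_rot: [3.141, 0.208, 3.091]
force: [-0.3, 0.2, -0.0]
grip_width: -0.0001
finger_force: 0.0
```

>>> apply_moves(linear=[[-0.004,0,0.018],[-0.008,0,0.036],[-0.012,0,0.053],[-0.016,0,0.068],[-0.016,0,0.068]], delta_rot=[[0,0,0],[0,0,0],[0,0,0],[0,0,0],[0,0,0]])

```text
clock: 33.62
position: [0.5004, -0.2595, 0.0922]
tool_rot: [-3.142, 0.209, 3.091]
force: [-1.7, -0.1, 1.7]
grip_width: 0.0002
finger_force: 1.3
```

>>> apply_moves(linear=[[-0.001,0,0.006],[-0.003,0,0.012],[-0.004,0,0.018],[-0.005,0,0.023],[-0.005,0,0.023]], delta_rot=[[0,0,0],[0,0,0],[0,0,0],[0,0,0],[0,0,0]])

```text
clock: 34.03
position: [0.5013, -0.2596, 0.0902]
tool_rot: [-3.142, 0.209, 3.091]
force: [-2.3, 0.0, 3.2]
grip_width: 0.0
finger_force: 2.2
```

>>> apply_moves(linear=[[0,0,0.002],[-0.001,0,0.005],[-0.001,0,0.005],[-0.001,0,0.005],[-0.001,0,0.005]], delta_rot=[[0,0,0],[0,0,0],[0,0,0],[0,0,0],[0,0,0]])

```text
clock: 34.45
position: [0.5015, -0.2596, 0.0897]
tool_rot: [-3.142, 0.209, 3.091]
force: [-2.8, 0.0, 3.5]
grip_width: -0.0001
finger_force: 2.4
```

>>> apply_moves(linear=[[0,0,0.002],[-0.001,0,0.005],[-0.002,0,0.008],[-0.002,0,0.008],[-0.002,0,0.008]], delta_rot=[[0,0,0],[0,0,0],[0,0,0],[0,0,0],[0,0,0]])

```text
clock: 34.87
position: [0.5017, -0.2596, 0.0893]
tool_rot: [3.142, 0.209, 3.091]
force: [-7.7, 1.8, 14.5]
grip_width: 0.0001
finger_force: 7.4
```

>>> apply_moves(linear=[[0.01,0,-0.04],[0.02,0,-0.08],[0.03,0,-0.13],[0.04,0,-0.18],[0.055,0,-0.25]], delta_rot=[[0,0,0],[0,0,0],[0,0,0],[0,0,0],[0,0,0]])

```text
clock: 35.28
position: [0.4912, -0.2589, 0.1126]
tool_rot: [3.141, 0.209, 3.092]
force: [0.4, 0.8, 0.1]
grip_width: 0.0006
finger_force: 0.0
```

>>> apply_moves(linear=[[0.03,0,-0.18],[0.06,0,-0.36],[0.1,0,-0.55],[0.13,0,-0.73],[0.16,0,-0.9]], delta_rot=[[0,0,0],[0,0,0],[0,0,0],[0,0,0],[0,0,0]])

```text
clock: 35.7
position: [0.4564, -0.2573, 0.1984]
tool_rot: [-3.142, 0.21, 3.091]
force: [0.2, 0.0, -0.1]
grip_width: 0.0001
finger_force: 0.0
```

>>> apply_moves(linear=[[0,0,0],[0,0,0],[0,0,0],[0,0,0],[0,0,0]], delta_rot=[[0,0,0],[0,0,0],[0,0,0],[0,0,0],[0,0,0]])

```text
clock: 36.12
position: [0.4569, -0.2571, 0.1964]
tool_rot: [3.141, 0.208, 3.092]
force: [-0.5, 0.2, 0.2]
grip_width: -0.0
finger_force: 0.0
```

```bash
python3 - <<'E'
from press import *
st();im,d=save('wrist','w11');C=cam('wrist')
for k,vv in keys(im,d,C).items():
    if vv and vv[2] is not None: q=vv[2]-foot;print(k,vv[0],vv[1],vv[2].round(4),'u,v,n',(q@u).round(4),(q@np.cross(n,u)).round(4),(q@n).round(4))
E
```

```text
{'clock': 36.1167, 'position': [0.4569, -0.2571, 0.1964], 'tool_rot': [3.1413, 0.208, 3.0915], 'force': [-0.4531, 0.2391, 0.2104], 'grip_width': -0.0, 'finger_force': 0.0, 'qpos': [0.1969, 0.3426, 0.3172, 2.0642, -0.3521, 0.5887, 2.2856]}
yellow 462 [316.6 199.1] [ 0.4541 -0.258   0.0715] u,v,n 0.0181 0.0 0.0351
red 434 [317.1 236. ] [ 0.4793 -0.2589  0.0832] u,v,n 0.0459 0.0005 0.035
blue 447 [317.5 272.6] [ 0.5046 -0.2599  0.0948] u,v,n 0.0738 0.0009 0.0349
```

All keys are up, the timer is at home and the arm is clear. Handing in.

```bash
python3 -c "
from workcell import workorder
print(workorder.job_done())"
```

```text
the job is handed in; nothing more can be done
None
```

I handed the job in at about 36 s: the timer was stood free on the butcher block and then laid home in the stand. I pressed blue, yellow and blue, and afterwards all three keys were up; the red key and the bystanders weren't touched, and the hand-in returned no verdict.

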